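# Lock the tongued filing board into the key machine

### The job

Fit the loose wooden filing board into the steel seat on the key machine: tilt it, work its tongue under the lip of the groove and feel it home against the back, then lower it flat behind the curb without a bang. Push gently, no harder than about 20 N while it is tilted. Then shoot the copper bolt fully over the board's free edge and let go, leaving the other things on the shelf alone.

Things in the scene. Friction and masses are not known exactly. Their poses are not given: they have to be found in the camera images.
- grip (a point): Point to grasp: on the grip rib of the loose wooden filing board (120 long in x, 96 in y, 14 mm thick, about 0.25 kg). The rib, 14 (x) x 70 (y) x 36 mm, stands on the board's top. This point is in the rib 36 mm above the board's underside (22 above its top). Axes: x from tongue to free edge, y along the rib, z up out of the top. The board starts flat on the shelf.
- tongue (a point): Middle of the lower edge of the tongue's end of the same board (underside, -x end), 72 mm in -x and 36 mm below grip; same axes. The tongue is the lowest 6 mm of the board, full width, running on for the last 22 of the 120 mm.
- seat (a point): Centre of the floor of the steel seat on the key machine's grey base if the seat stood fully in, 26 mm above the shelf; x points from groove to curb (away from the robot), z up. The whole steel seat (floor, groove, cheeks, curb) is a slide jammed fast somewhere 4 to 22 mm in +x of this; how far is not measured and must be felt. Inside: 122 mm long, 106 mm wide between 11 mm high cheeks.
- lip (a point): Middle of the lower edge of the groove's lip, 44 mm in -x of the seat's centre, 13 mm above the floor, if the seat stood fully in (really 4 to 22 mm in +x of this). The lip is 5 mm thick and covers the last 17 mm of the floor, to the groove's back 61 mm from the seat's centre. The tongue goes in only with the board's free edge raised: 13 to 20 degrees of tilt fits. Axes as seat.
- curb (a point): Middle of the top inner edge of the curb, 61 mm in +x of the seat's centre, 11 mm above the floor, if the seat stood fully in (really 4 to 22 mm in +x of this); the curb is 8 mm thick. With the tongue home in the groove the board's free edge drops behind the curb with 2 mm to spare. Axes as seat. The machine's tall head begins about 170 mm to the -y side of the seat's centre.
- bolt (a joint): Copper bolt on the machine's base beyond the curb, m: 0 drawn back, 0.040 fully shot. It slides along the seat's -x over the board's free edge; about 3 N of friction, stays where it is left. Its bar is 13 mm wide and 6 mm thick, its underside 18 mm above the seat's floor; its tip is 93 mm in +x of seat when at 0.
- bolt_knob (a point): On the axis of the bolt's upright round knob (12 mm diameter, 36 mm high above the bar), 9 mm below its top and 45 mm above the seat's floor; 36 mm behind the bolt's tip, moves with the bolt. Axes as seat.
- funnel_jar: Bystander: glass jar 84 mm wide with a tin funnel in its mouth, 139 mm high; origin under its centre.
- suitcase_keys: Bystander: cluster of brass suitcase keys on a ring, lying flat on the machine's base beside the seat, about 80 mm; origin at the ring's centre.
- drawer_pull: Bystander: white porcelain drawer pull, 36 mm wide, 34 mm high; origin under its centre.
- screwdriver: Bystander: screwdriver 180 mm long, lying flat.
- padlock: Bystander: brass padlock 45 x 40 x 18 mm lying flat; origin under its centre.
- blank_tray: Bystander: open steel tray of key blanks, 100 x 140 x 35 mm; origin under its centre.
Not all that is in view belongs to the job. What is meant by the part that bears grip is not turquoise, and is the larger of those in its own colour.

How it is judged:
By the outcome, as a careful person would: the job done as asked, in the order asked, and still so for the second after the job is handed in, with the robot touching nothing.
It also fails if it takes over 48 s, if anything falls off the work surface, if the arm or the gripper's body presses on something with over 40 N, if the wrist force passes 120 N, or if a joint passes its speed limit or range.

### The arm

A 7-joint arm with a two-finger parallel gripper is mounted at the origin on the work surface. World frame = base frame: x ahead of the robot, y to its left, z up, the work surface at z = 0. Lengths are in m, angles in rad, forces in N, time in s.
With the tool pointing down it reaches from about 0.4 to 0.85 m from the base axis. Payload 4.5 kg.
Tool frame: the origin (TCP) lies at the centre of the arm's flange, where the gripper is bolted on; the fingertips stand r.tcp_to_tips ahead of it and the grasp point (between the pads) lies 147 mm ahead of it (r.tcp_to_tips is the distance from the TCP to the fingertips, in m); x points along the fingers, y is the direction in which the jaws open and shut, and the axes are right-handed (so a half turn about x gives the same grasp; the last joint's range is limited). The gripper opens to 88 mm and grips with 3 to 60 N. Pads are 18 mm wide; open, the fingers measure 123 mm over their backs; the gripper's body (75 mm by 187 mm) begins 45 mm behind the grasp point.
Start: joints at [1.3, 0.689, -0.195, 1.565, 0.157, 0.902, -0.215], TCP at [0.188, -0.596, 0.405] pointing down, gripper open.
Joint ranges: [-3.01, 3.01], [-0.46, 2.08], [-1.47, 1.51], [0.13, 2.56], [-1, 4.14], [0.04, 2.09], [-2.66, 2.66]. Speed limits (rad/s): [2.57, 2.57, 3.14, 3.14, 3.14, 3.14, 3.14].

### API

Orientations are given as a unit quaternion [x, y, z, w].
In Python, from plant import r, eyes gives the robot as it stands.
- The arm moves only by the tool carry_out, never from a script. Its argument "targets" is text: rows parted by semicolons, each of 5 numbers parted by spaces: the opening, from 0 (shut) to 1 (fully open), then the shift along the tool's x, y, z in mm, then the turn about the tool's x in rad. A call has 1 to 20 rows; each row shifts and turns the commanded pose from where the row before left it, along the tool's axes as they then stand; what a row does not reach is not made up. A row lasts 1/12 s, in which the tool goes at most 41.7 mm and 7.16 degrees, less where a joint would pass 70% of its speed; a pose out of reach is approached as far as the arm can. A call is refused whole if a number of a shift passes 41.7 or a number of a turn 0.125, either way. A call with a gripper value outside its range is refused whole. The fingers move at their own pace and stop on an object; "force" is the grip in N (left out, the last holds). Time passes only in rows, so rows that do not move let the fingers close. It gives the time, the measured TCP pose, the force and the opening at its end, in the units of the state.
- r.get_state(): the state, without advancing time (a new reading comes with each control period).
- eyes.snapshot(name): name is "scene" or "top" or "wrist"; returns (picture, depth): 420x560x3 uint8, blue, green, red; 420x560 float32, m along the optical axis (not along the pixel's ray), 0 where there is no reading.
- eyes.camera_params(name): a dict with "intrinsics" (3x3 intrinsics, pixels), "rvec" (rotation vector, rad) and "tvec" (3), from world to camera coordinates, as OpenCV has them; the wrist camera has in their place "T_tool_cam" (4x4, takes a point from camera to tool coordinates, whose origin is the TCP and whose axes are the tool frame's). Camera axes: x right, y down, z forward; pixel columns grow to the right and rows downward; lengths in m; the calibration is good to about 2 mm. A picture is of the moment at which its call begins: read the wrist's pose just before it. camera_params takes no time and is no camera call.
- r.finish_job(): hands the job in, once; it reports no verdict.
The state is a dict: "clock": time; "q": joint angles; "qd": joint speeds; "joint_torque": joint torques, N m; "tool_pos": TCP position; "eef_rot": TCP orientation; "contact_force": force on the tool from outside, world axes, zero at the start; "moment": the same for the moment, N m; "opening": opening from 0.0 (shut) to 1.0 (fully open).
Only numpy, scipy, OpenCV 4.12 (cv2) and the standard library are available. Lean on these libraries where they do the work, as an engineer would, in place of code of your own. Each camera call takes 0.05 s, during which the arm holds its last target.

## Working session

There is one attempt and no reset: what is moved stays moved. The work goes in short steps, Python scripts to look and compute and a tool call to move; the robot and the scene stay as the last step left them, time stands still between calls to the robot, and variables do not carry over. Pictures are saved under pics/ and viewed, and the job is handed in when it is done.

Besides the shell and the picture viewer there is one more tool, called after "Request:" as name(argument=value, ...) on one line, values as JSON. carry_out: Moves the arm, as the interface text tells. Its arguments: {"type":"object","properties":{"targets":{"type":"string"},"force":{"type":"number"}},"required":["targets"]}

```bash
ls; mkdir -p pics
python3 - <<'E'
from plant import r, eyes
import cv2,numpy as np
s=r.get_state();print(s, r.tcp_to_tips)
for n in("scene","top","wrist"):
    p,d=eyes.snapshot(n);cv2.imwrite(f"pics/{n}0.png",p);np.save(f"pics/{n}0.npy",d);print(n,eyes.camera_params(n))
E
```

```text
pics
{'clock': 0.0, 'q': array([ 1.29980621,  0.68998849, -0.19453844,  1.56629331,  0.15728921,
        0.90248614, -0.21510757]), 'qd': array([ 0.00167341,  0.00020032, -0.00099207,  0.00156205, -0.00038506,
        0.00062298, -0.00040597]), 'joint_torque': array([ 2.41956486e-04, -5.27550352e+01, -1.26652591e+00, -1.53420603e+01,
       -5.25820919e-02,  6.84370825e-03,  1.85948675e-04]), 'tool_pos': array([ 0.18745148, -0.5959033 ,  0.40392108]), 'eef_rot': array([-0.69877589, -0.10798876,  0.69903796, -0.10675492]), 'contact_force': array([-0.08840922,  0.17470231, -0.31290029]), 'moment': array([-0.00560623, -0.02307975,  0.04585595]), 'opening': 1.0005025889791868} 0.166
scene {'intrinsics': array([[407.50264109,   0.        , 282.15597445],
       [  0.        , 407.50264109, 211.50418995],
       [  0.        ,   0.        ,   1.        ]]), 'rvec': array([ 1.72457361,  1.84810571, -0.71382715]), 'tvec': array([-0.12446676, -0.36854809,  1.29514137])}
top {'intrinsics': array([[469.09736   ,   0.        , 275.6496917 ],
       [  0.        , 469.09736   , 207.80186178],
       [  0.        ,   0.        ,   1.        ]]), 'rvec': array([ 2.17133174, -2.13362172,  0.22059771]), 'tvec': array([0.1473646 , 0.57187085, 0.98282977])}
wrist {'intrinsics': array([[312.49686033,   0.        , 286.29246073],
       [  0.        , 312.49686033, 214.92883556],
       [  0.        ,   0.        ,   1.        ]]), 'T_tool_cam': array([[-1.78442162e-04, -2.68978619e-01,  9.63146132e-01,
         1.99651073e-02],
       [ 9.99999910e-01,  3.23077202e-04,  2.75496102e-04,
         4.75302498e-05],
       [-3.85273118e-04,  9.63146094e-01,  2.68978537e-01,
        -7.01989882e-02],
       [ 0.00000000e+00,  0.00000000e+00,  0.00000000e+00,
         1.00000000e+00]])}
```

View pics/scene0.png

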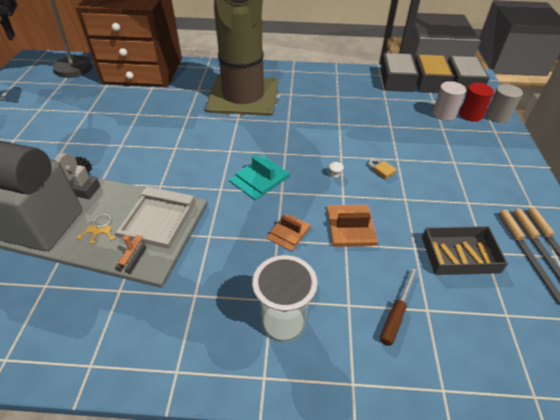

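View pics/top0.png

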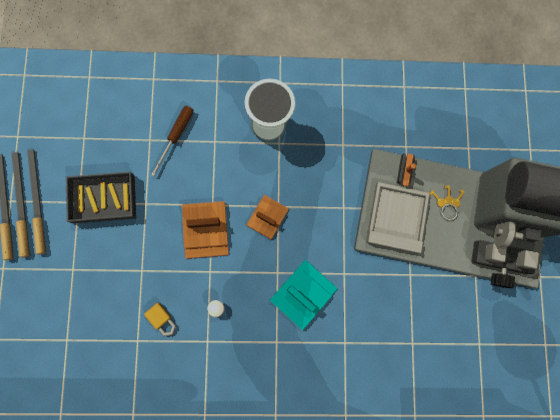

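View pics/wrist0.png

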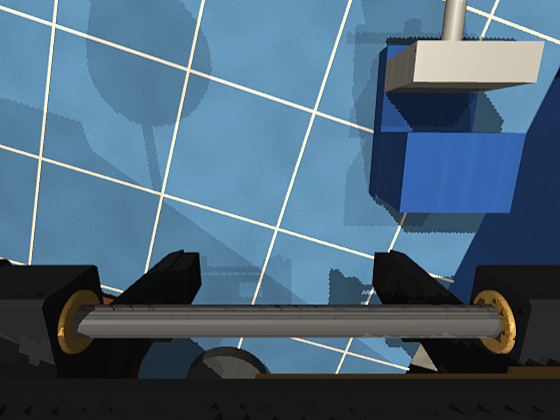

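The large board of the wood colour is at about (205,230) in the top view. The small one is at (267,217), and the turquoise board (304,295) is excluded. I'll enlarge to confirm.

```bash
cat > h.py <<'E'
import cv2,numpy as np
from scipy.spatial.transform import Rotation as R
from plant import r,eyes
def cam(n):
    c=eyes.camera_params(n);return c["intrinsics"],cv2.Rodrigues(c["rvec"])[0],c["tvec"]
def onplane(n,uv,z):
    K,Rm,t=cam(n);uv=np.atleast_2d(uv).astype(float)
    d=np.c_[uv,np.ones(len(uv))]@np.linalg.inv(K).T@Rm;o=-Rm.T@t
    return o+d*((z-o[2])/d[:,2])[:,None]
def cloud(n,d):
    K,Rm,t=cam(n);v,u=np.indices(d.shape);p=np.stack([u,v,np.ones_like(u)],-1)@np.linalg.inv(K).T*d[...,None]
    return (p-t)@Rm
def proj(n,P):
    K,Rm,t=cam(n);q=(np.atleast_2d(P)@Rm.T+t)@K.T;return q[:,:2]/q[:,2:]
E
python3 - <<'E'
from h import *
p=cv2.imread("pics/top0.png");d=np.load("pics/top0.npy")
a=cv2.resize(p[185:275,165:295],None,fx=6,fy=6,interpolation=cv2.INTER_CUBIC);cv2.imwrite("pics/c1.png",a)
a=cv2.resize(p[140:265,350:475],None,fx=4.7,fy=4.7,interpolation=cv2.INTER_CUBIC);cv2.imwrite("pics/c2.png",a)
C=cloud("top",d)
hsv=cv2.cvtColor(p,cv2.COLOR_BGR2HSV)
m=(hsv[...,0]<18)&(hsv[...,1]>120)&(hsv[...,2]>60)
m=m.astype(np.uint8)
nn,l,st,ce=cv2.connectedComponentsWithStats(m)
for i in range(1,nn):
    if st[i,4]>150: print(st[i],ce[i])
i=l[235,205]
mm=(l==i)
P=C[mm]
print("z hist",np.histogram(P[:,2],bins=np.arange(-.005,.06,.004)))
for lo,hi in((-.002,.009),(.010,.020),(.03,.06)):
    Q=P[(P[:,2]>lo)&(P[:,2]<hi)]
    if len(Q)>5:
        rc=cv2.minAreaRect((Q[:,:2]*1000).astype(np.float32));print(lo,len(Q),Q.mean(0),rc,cv2.boxPoints(rc).round(1).tolist())
E
```

```text
[168 106  24  35 296] [179.60135135 122.83445946]
[402 154  14  33 236] [408.05932203 169.56355932]
[247 195  41  44 990] [267.13838384 216.66868687]
[ 182  202   46   56 2247] [204.50378282 229.6399644 ]
z hist (array([   7,   44,  265,  254, 1007,  447,    3,    0,    2,    0,    1,
          0,   16,  133,   58,    0]), array([-0.005, -0.001,  0.003,  0.007,  0.011,  0.015,  0.019,  0.023,
        0.027,  0.031,  0.035,  0.039,  0.043,  0.047,  0.051,  0.055,
        0.059]))
-0.002 433 [0.47744596 0.30917869 0.00563247] ((523.276123046875, 312.69256591796875), (120.47991943359375, 94.4684829711914), 3.7586076259613037) [[460.1000061035156, 355.8999938964844], [466.29998779296875, 261.6000061035156], [586.5, 269.5], [580.2999877929688, 363.79998779296875]]
0.01 1534 [0.53246691 0.31482366 0.01398858] ((524.9388427734375, 314.2345886230469), (116.12716674804688, 95.343017578125), 5.594305515289307) [[462.5, 356.0], [471.79998779296875, 261.1000061035156], [587.4000244140625, 272.5], [578.0999755859375, 367.29998779296875]]
0.03 208 [0.53570703 0.31585537 0.049813  ] ((535.9105224609375, 316.1964111328125), (14.413064002990723, 69.87896728515625), 5.0479278564453125) [[525.7000122070312, 350.3999938964844], [531.7999877929688, 280.79998779296875], [546.2000122070312, 282.0], [540.0, 351.6000061035156]]
```

View pics/c1.png

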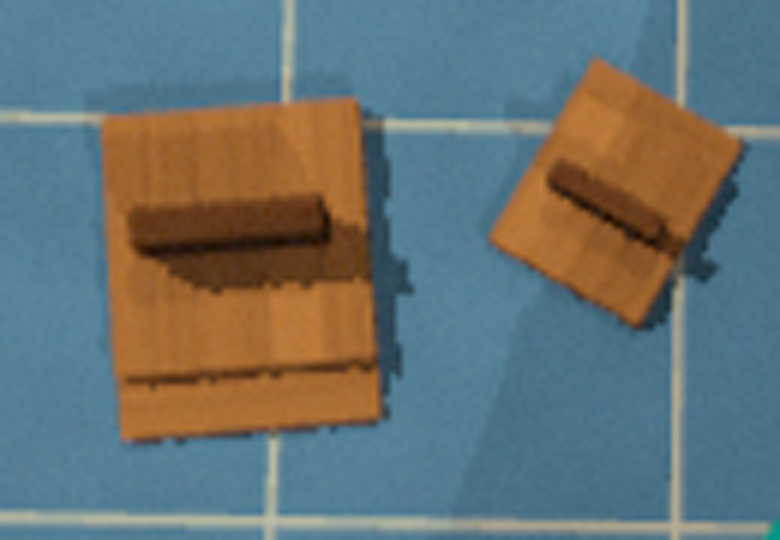

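View pics/c2.png

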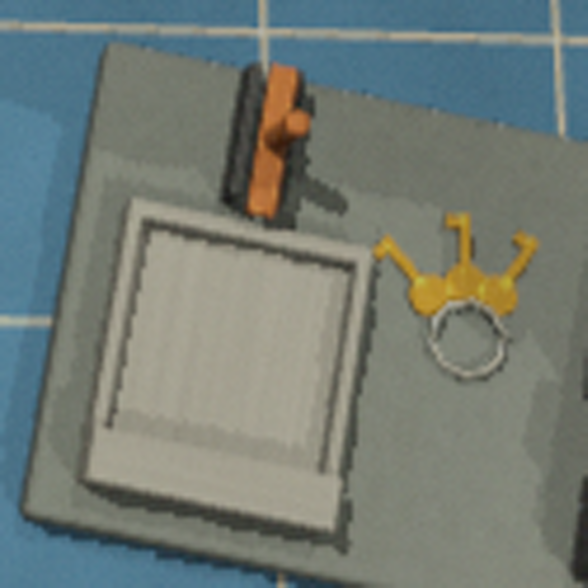

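Large board confirmed in the crop: its tongue step is at the bottom (pixels about (186–228, 247–258)) and the rib is nearer the far edge. Next, the seat geometry.

Run:
```python
from h import *
p=cv2.imread("pics/top0.png");d=np.load("pics/top0.npy")
C=cloud("top",d)
hsv=cv2.cvtColor(p,cv2.COLOR_BGR2HSV);lab=cv2.cvtColor(p,cv2.COLOR_BGR2LAB)
print(hsv[215,400],hsv[240,395],hsv[190,375],hsv[160,380],hsv[187,400])
# height map classes
reg=np.zeros(d.shape,bool);reg[175:258,362:432]=1
Z=C[...,2]
Q=C[reg&(Z>.0415)&(Z<.06)&(C[...,0]<.53)]
print(len(Q)); rc=cv2.minAreaRect((Q[:,:2]*1000).astype(np.float32));print("lip",rc,np.median(Q[:,2]),cv2.boxPoints(rc).round(1).tolist())
Q=C[reg&(Z>.032)&(Z<.06)&(C[...,0]<.62)]
rc=cv2.minAreaRect((Q[:,:2]*1000).astype(np.float32));print("all",rc,cv2.boxPoints(rc).round(1).tolist())
# bolt
m=(hsv[...,0]<18)&(hsv[...,1]>110)&(hsv[...,2]>60)
n,l=cv2.connectedComponents(m.astype(np.uint8));b=l==l[170,405]
print("bolt z",np.percentile(Z[b],[5,25,50,75,90,98]))
kb=b&(Z>.06);print(kb.sum(),C[kb].mean(0), C[kb][C[kb][:,2]>.075].mean(0))
Q=C[b&(Z>.044)&(Z<.058)];rc=cv2.minAreaRect((Q[:,:2]*1000).astype(np.float32));print("bar",rc,cv2.boxPoints(rc).round(1).tolist())
vis=np.clip((Z-0.0)/.06,0,1);vis=(vis*255).astype(np.uint8)
a=cv2.applyColorMap(cv2.resize(vis[140:265,350:475],None,fx=4.7,fy=4.7,interpolation=cv2.INTER_NEAREST),cv2.COLORMAP_JET);cv2.imwrite("pics/c3.png",a)
a=cv2.resize(p[170:260,355:440],None,fx=9,fy=6.6,interpolation=cv2.INTER_CUBIC);cv2.imwrite("pics/c4.png",a)
```

```text
[ 23  31 164] [ 24  33 164] [25 32 97] [ 46  22 125] [ 26  29 142]
559
lip ((500.7342224121094, -105.034912109375), (119.14729309082031, 25.741235733032227), 78.6312026977539) 0.04390080183119921 [[476.3999938964844, -160.89999389648438], [501.6000061035156, -166.0], [525.0999755859375, -49.20000076293945], [499.8999938964844, -44.099998474121094]]
all ((556.1021728515625, -115.93809509277344), (119.69863891601562, 138.983642578125), 79.16466522216797) [[476.6000061035156, -161.6999969482422], [613.0999755859375, -187.8000030517578], [635.5999755859375, -70.19999694824219], [499.1000061035156, -44.099998474121094]]
bolt z [0.03841855 0.0476395  0.04952549 0.05215755 0.08001435 0.08715516]
43 [ 0.6543638  -0.12645777  0.10211945] [ 0.65241789 -0.12407486  0.11510364]
bar ((661.5027465820312, -135.8966522216797), (14.829346656799316, 72.34086608886719), 80.0965347290039) [[624.5999755859375, -137.0], [695.9000244140625, -149.39999389648438], [698.4000244140625, -134.8000030517578], [627.0999755859375, -122.4000015258789]]
```

View pics/c3.png

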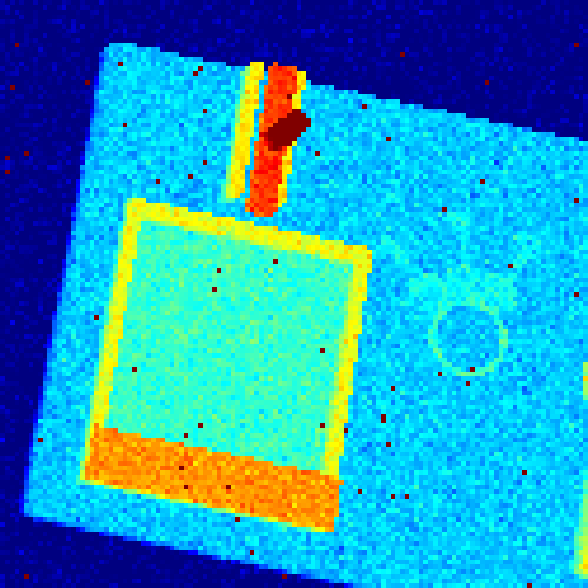

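View pics/c4.png

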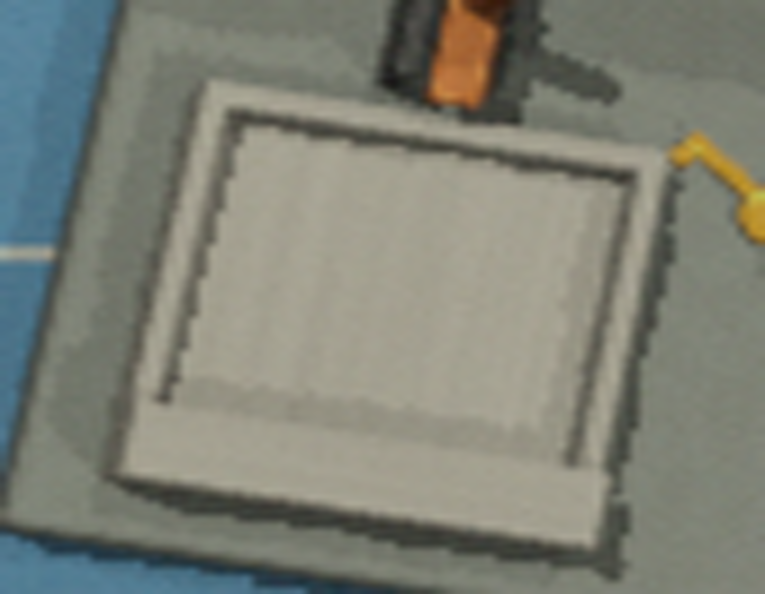

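Run:
```python
from h import *
s=r.get_state();M=R.from_quat(s["eef_rot"]).as_matrix();print("tool axes cols\n",M.round(4))
for n in("top","scene"):
    d=np.load(f"pics/{n}0.npy");C=cloud(n,d);Q=C[(d>0)&(C[...,2]>.06)&(C[...,2]<.6)&(C[...,0]>.1)&(C[...,0]<.9)&(C[...,1]<-.2)]
    print(n,len(Q),Q.min(0),Q.max(0))
    for lo,hi in((.06,.1),(.1,.15),(.15,.2),(.2,.3)):
        q=Q[(Q[:,2]>lo)&(Q[:,2]<hi)]
        if len(q): print(lo,len(q),np.percentile(q,2,0).round(3),np.percentile(q,98,0).round(3))
# two-edge fits of seat using colour edges in scene view as well
p=cv2.imread("pics/scene0.png")
a=cv2.resize(p[175:285,75:215],None,fx=5.6,fy=5.4,interpolation=cv2.INTER_CUBIC);cv2.imwrite("pics/c5.png",a)
# base edge
p=cv2.imread("pics/top0.png");d=np.load("pics/top0.npy");C=cloud("top",d)
Z=C[...,2];m=(Z>.012)&(Z<.026)&(C[...,1]<-.04)&(C[...,1]>-.26)&(C[...,0]>.42)&(C[...,0]<.72)
for lab,f in(("far",max),("near",min)):
    P=[]
    for u in range(385,465,2):
        v=np.where(m[:,u])[0]
        if len(v): 
            vv=v.min() if lab=="far" else v.max()
            P.append(onplane("top",[[u,vv]],.018)[0])
    P=np.array(P);vx,vy,x,y=cv2.fitLine((P[:,:2]*1000).astype(np.float32),cv2.DIST_HUBER,0,.01,.01).ravel();print(lab,vx,vy,x,y,np.degrees(np.arctan2(vy,vx)))
print("base z",np.median(Z[m]))
```

```text
tool axes cols
 [[-5.000e-04  3.001e-01 -9.539e-01]
 [ 1.200e-03 -9.539e-01 -3.001e-01]
 [-1.000e+00 -1.300e-03  1.000e-04]]
top 6545 [ 0.40733076 -0.42198263  0.06005824] [ 0.66415344 -0.28698183  0.23857953]
0.06 1316 [ 0.414 -0.397  0.061] [ 0.654 -0.289  0.098]
0.1 1563 [ 0.491 -0.406  0.102] [ 0.655 -0.289  0.149]
0.15 1787 [ 0.512 -0.393  0.151] [ 0.657 -0.29   0.199]
0.2 1879 [ 0.551 -0.363  0.201] [ 0.635 -0.293  0.236]
scene 6865 [ 0.13035706 -0.55335359  0.0600147 ] [ 0.66677429 -0.28694581  0.33859728]
0.06 1531 [ 0.42  -0.39   0.061] [ 0.665 -0.289  0.099]
0.1 1847 [ 0.496 -0.366  0.101] [ 0.665 -0.289  0.149]
0.15 1695 [ 0.517 -0.35   0.151] [ 0.663 -0.29   0.199]
0.2 1549 [ 0.172 -0.547  0.201] [ 0.642 -0.293  0.288]
far 0.1934827 0.98110366 695.21063 -181.94919 78.843895
near 0.18569897 0.9826067 455.27866 -173.90291 79.29811
base z 0.020220419482463153
```

View pics/c5.png

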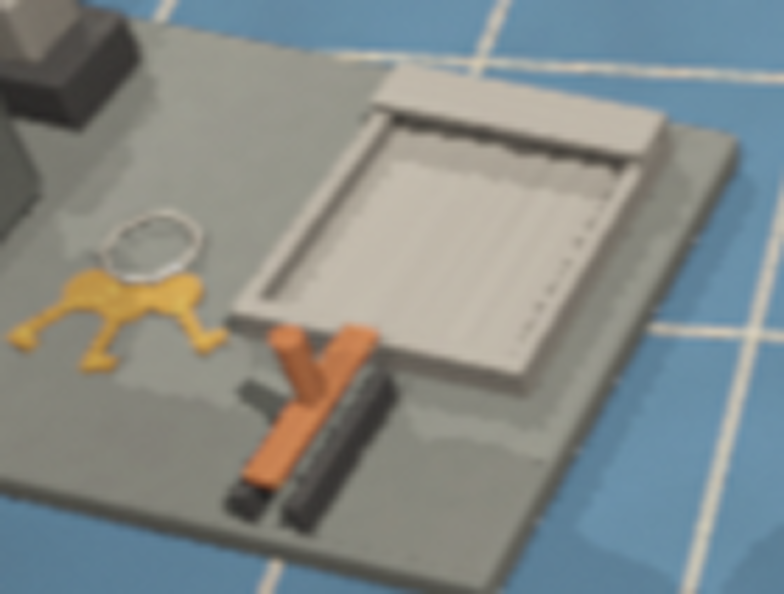

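```bash
cat >> h.py <<'E'
def rows(wps,op,step=32,start=None,show=True):
    """wps: list of (x,y,z,yaw_deg of tool y). prints rows"""
    s=r.get_state();M=R.from_quat(s["eef_rot"]).as_matrix()
    cur=np.r_[s["tool_pos"]*1000,np.degrees(np.arctan2(M[1,1],M[0,1]))] if start is None else np.array(start,float)*[1000,1000,1000,1]
    out=[]
    for w in wps:
        w=np.array(w,float)*[1000,1000,1000,1];d=w-cur;n=max(1,int(np.ceil(max(np.linalg.norm(d[:3])/step,abs(d[3])/6))))
        for k in range(n):
            a=np.radians(cur[3]+d[3]*k/n);ty=np.array([np.cos(a),np.sin(a),0]);tx=np.array([0,0,-1.]);tz=np.cross(tx,ty)
            q=d[:3]/n
            out.append("%g %.1f %.1f %.1f %.4f"%(op,q@tx,q@ty,q@tz,-np.radians(d[3]/n)))
        cur=w
    if show: print(len(out));print("; ".join(out))
def st():
    s=r.get_state();M=R.from_quat(s["eef_rot"]).as_matrix()
    print(round(s["clock"],2),s["tool_pos"].round(4),"yaw",np.degrees(np.arctan2(M[1,1],M[0,1])).round(2),"down",M[:,0].round(4),"F",s["contact_force"].round(2),"M",s["moment"].round(2),"op",round(s["opening"],3))
E
python3 - <<'E'
from h import *
st();rows([(.42,-.3,.46,-76),(.53,0,.44,-80),(.536,.316,.30,-84.7)],1,38)
E
```

```text
0.15 [ 0.1875 -0.596   0.4041] yaw -72.54 down [-5.0e-04  1.2e-03 -1.0e+00] F [0.85 0.36 0.26] M [0.04 0.04 0.01] op 1.004
30
1 -5.1 -19.3 -28.2 0.0055; 1 -5.1 -19.5 -28.1 0.0055; 1 -5.1 -19.6 -28.0 0.0055; 1 -5.1 -19.8 -27.9 0.0055; 1 -5.1 -19.9 -27.8 0.0055; 1 -5.1 -20.1 -27.7 0.0055; 1 -5.1 -20.2 -27.6 0.0055; 1 -5.1 -20.4 -27.5 0.0055; 1 -5.1 -20.5 -27.4 0.0055; 1 -5.1 -20.7 -27.3 0.0055; 1 -5.1 -20.8 -27.1 0.0055; 1 2.2 -29.4 -19.9 0.0078; 1 2.2 -29.5 -19.7 0.0078; 1 2.2 -29.7 -19.5 0.0078; 1 2.2 -29.8 -19.2 0.0078; 1 2.2 -30.0 -19.0 0.0078; 1 2.2 -30.1 -18.8 0.0078; 1 2.2 -30.3 -18.5 0.0078; 1 2.2 -30.4 -18.3 0.0078; 1 2.2 -30.6 -18.1 0.0078; 1 14.0 -31.0 -6.1 0.0082; 1 14.0 -31.1 -5.8 0.0082; 1 14.0 -31.1 -5.6 0.0082; 1 14.0 -31.2 -5.3 0.0082; 1 14.0 -31.2 -5.1 0.0082; 1 14.0 -31.2 -4.8 0.0082; 1 14.0 -31.3 -4.5 0.0082; 1 14.0 -31.3 -4.3 0.0082; 1 14.0 -31.3 -4.0 0.0082; 1 14.0 -31.4 -3.8 0.0082
```

Request:
carry_out(targets="1 -5 -10 -14 0; 1 -5 -19 -28 0; 1 -5 -20 -28 0.005; 1 -5 -20 -28 0.005; 1 -5 -20 -28 0.005; 1 -5 -20 -28 0.005; 1 -5 -20 -28 0.005; 1 -5 -20 -28 0.005; 1 -5 -20 -27 0.005; 1 -5 -21 -27 0.01; 1 -5 -21 -27 0.01; 1 0 -26 -26 0.01; 1 2 -29 -20 0.01; 1 2 -30 -20 0.01; 1 2 -30 -19 0.01; 1 2 -30 -19 0.01; 1 2 -30 -19 0.01; 1 2 -30 -18 0.01; 1 2 -30 -18 0.01; 1 2 -28 -16 0.01")

```text
clock: 1.82
tool_pos: [0.5236, -0.0151, 0.4435]
eef_rot: [-0.705, -0.057, 0.705, -0.057]
contact_force: [-0.2, -0.1, 0.7]
opening: 1.004
```

Run:
```python
from h import *
st();rows([(.53,.29,.32,-84.7),(.536,.316,.30,-84.7)],1,36)
```

```text
1.82 [ 0.5236 -0.0151  0.4435] yaw -80.81 down [-2.e-04  3.e-04 -1.e+00] F [-0.22 -0.05  0.74] M [ 0.01 -0.   -0.02] op 1.004
11
1 12.4 -30.0 -5.5 0.0068; 1 12.4 -30.0 -5.3 0.0068; 1 12.4 -30.1 -5.1 0.0068; 1 12.4 -30.1 -4.9 0.0068; 1 12.4 -30.2 -4.7 0.0068; 1 12.4 -30.2 -4.5 0.0068; 1 12.4 -30.2 -4.3 0.0068; 1 12.4 -30.2 -4.1 0.0068; 1 12.4 -30.3 -3.9 0.0068; 1 12.4 -30.3 -3.7 0.0068; 1 20.0 -25.3 -8.4 -0.0000
```

Request:
carry_out(targets="1 12 -30 -6 0.007; 1 12 -30 -5 0.007; 1 12 -30 -5 0.007; 1 12 -30 -5 0.007; 1 12 -30 -5 0.007; 1 12 -30 -4 0.007; 1 12 -30 -4 0.007; 1 12 -30 -4 0.007; 1 12 -30 -4 0.007; 1 14 -25 -4 0.005; 1 14 -12 -4 0; 1 0 0 0 0; 1 0 0 0 0")

```text
clock: 2.9
tool_pos: [0.5334, 0.2935, 0.3069]
eef_rot: [-0.706, -0.032, 0.707, -0.033]
contact_force: [0.4, -0.0, -0.2]
opening: 1.002
```

Run:
```python
from h import *
st();s=r.get_state()
p,d=eyes.snapshot("wrist");cv2.imwrite("pics/w1.png",p);np.save("pics/w1.npy",d)
np.save("pics/w1pose.npy",np.r_[s["tool_pos"],s["eef_rot"]])
```

```text
2.9 [0.5334 0.2935 0.3069] yaw -84.68 down [-0.0018 -0.0017 -1.    ] F [ 0.36 -0.02 -0.23] M [ 0.   -0.01 -0.05] op 1.002
```

View pics/w1.png

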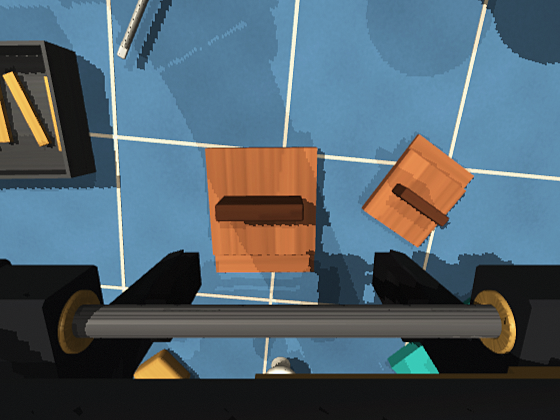

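```bash
cat >> h.py <<'E'
def wcloud(d,pose):
    c=eyes.camera_params("wrist");K=c["intrinsics"];T=c["T_tool_cam"]
    v,u=np.indices(d.shape);p=np.stack([u,v,np.ones_like(u)],-1)@np.linalg.inv(K).T*d[...,None]
    p=p@T[:3,:3].T+T[:3,3]
    return p@R.from_quat(pose[3:]).as_matrix().T+pose[:3]
def wsnap(name):
    s=r.get_state();p,d=eyes.snapshot("wrist");cv2.imwrite(f"pics/{name}.png",p)
    pose=np.r_[s["tool_pos"],s["eef_rot"]];np.save(f"pics/{name}.npy",d);np.save(f"pics/{name}pose.npy",pose);return p,d,wcloud(d,pose)
E
python3 - <<'E'
from h import *
p=cv2.imread("pics/w1.png");C=wcloud(np.load("pics/w1.npy"),np.load("pics/w1pose.npy"))
hsv=cv2.cvtColor(p,cv2.COLOR_BGR2HSV)
m=((hsv[...,0]<20)&(hsv[...,1]>90)).astype(np.uint8);m[275:]=0
n,l=cv2.connectedComponents(m);mm=l==l[180,260];P=C[mm];print(mm.sum())
for lo,hi in((-.003,.009),(.010,.020),(.044,.06)):
    Q=P[(P[:,2]>lo)&(P[:,2]<hi)]
    rc=cv2.minAreaRect((Q[:,:2]*1000).astype(np.float32));print(lo,len(Q),np.median(Q,0),rc)
E
```

```text
13170
-0.003 1771 [0.47465888 0.30917431 0.00596107] ((521.7205200195312, 316.24468994140625), (117.48872375488281, 100.04004669189453), 7.353431224822998)
0.01 9207 [0.54839463 0.31463132 0.01395767] ((535.7450561523438, 315.0871887207031), (98.03992462158203, 96.27537536621094), 5.968280792236328)
0.044 1603 [0.53785082 0.31473519 0.04978295] ((537.1979370117188, 315.22772216796875), (14.363279342651367, 69.70572662353516), 5.464560508728027)
```

Run:
```python
from h import *
rows([(.5365,.3155,.22,-84.5),(.5365,.3155,.183,-84.5)],1,20)
```

```text
7
1 17.5 -4.6 -0.9 -0.0010; 1 17.5 -4.6 -0.9 -0.0010; 1 17.5 -4.6 -0.9 -0.0010; 1 17.5 -4.6 -0.9 -0.0010; 1 17.5 -4.6 -0.9 -0.0010; 1 18.5 0.0 0.0 -0.0000; 1 18.5 0.0 0.0 -0.0000
```

Request:
carry_out(targets="1 17 -4.6 -1 0; 1 17.5 -4.6 -1 0; 1 17.5 -4.6 -1 0; 1 17.5 -4.6 -0.8 0; 1 17.5 -4.6 -0.8 0; 1 15 0 0 0; 1 11 0 0 0; 1 0 0 0 0; 1 0 0 0 0")

```text
clock: 3.7
tool_pos: [0.5369, 0.3156, 0.1952]
eef_rot: [0.706, 0.032, -0.706, 0.032]
contact_force: [-0.3, 0.6, 1.0]
opening: 0.997
```

Run:
```python
from h import *
st();p,d,C=wsnap("w2")
```

```text
3.7 [0.5369 0.3156 0.1952] yaw -84.84 down [ 3.e-04 -9.e-04 -1.e+00] F [-0.29  0.56  1.01] M [ 0.06 -0.06 -0.01] op 0.997
```

View pics/w2.png

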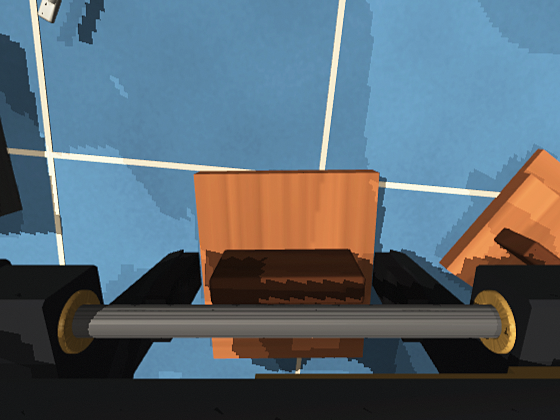

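Request:
carry_out(targets="1 6 0 0 0; 1 6.5 0 0 0; 1 0 0 0 0; 0.7 0 0 0 0; 0.7 0 0 0 0; 0.7 0 0 0 0; 0.7 0 0 0 0; 0.7 0 0 0 0; 0.7 0 0 0 0; 0.7 0 0 0 0", force=12)

```text
clock: 4.58
tool_pos: [0.5364, 0.3166, 0.1823]
eef_rot: [0.706, 0.032, -0.706, 0.033]
contact_force: [0.1, -1.2, 1.1]
opening: 0.791
```

Run:
```python
from h import *
st()
```

```text
4.58 [0.5364 0.3166 0.1823] yaw -84.75 down [ 1.e-04 -5.e-04 -1.e+00] F [ 0.14 -1.18  1.12] M [-0.26  0.    0.04] op 0.791
```

Request:
carry_out(targets="0.5 0 0 0 0; 0.5 -4 0 0 0; 0.5 -8 0 0 0; 0.5 -12 0 0 0; 0.5 -16 0 0 0; 0.5 -20 0 0 0; 0.5 -16 0 0 0; 0.5 -8 0 0 0; 0.5 0 0 0 0; 0.5 0 0 0 0; 0.5 0 0 0 0; 0.5 0 0 0 0")

```text
clock: 5.58
tool_pos: [0.5359, 0.3166, 0.2651]
eef_rot: [-0.706, -0.032, 0.707, -0.033]
contact_force: [-0.7, 0.4, -2.7]
opening: 0.796
```

Run:
```python
from h import *
st();p,d,C=wsnap("w3")
p,d=eyes.snapshot("scene");cv2.imwrite("pics/s3.png",p)
```

```text
5.58 [0.5359 0.3166 0.2651] yaw -84.73 down [-0.0018 -0.0013 -1.    ] F [-0.72  0.42 -2.71] M [0.03 0.01 0.  ] op 0.796
```

View pics/w3.png

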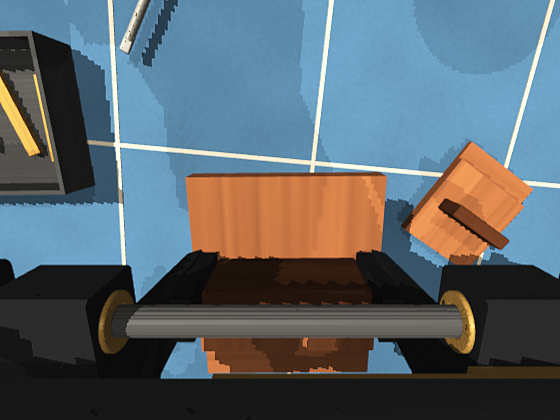

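View pics/s3.png

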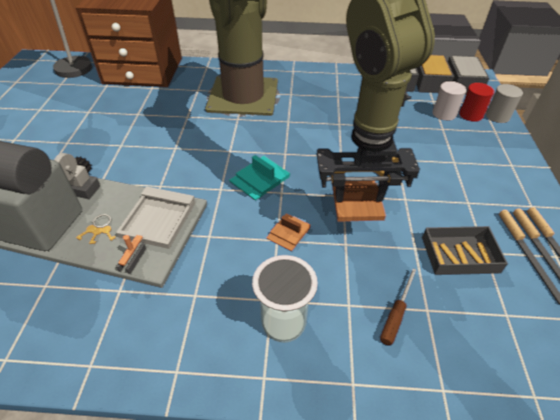

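```bash
cat >> h.py <<'E'
def tilt(name,v0=180,v1=245,u0=205,u1=365):
    d=np.load(f"pics/{name}.npy");pose=np.load(f"pics/{name}pose.npy");C=wcloud(d,pose)
    p=cv2.imread(f"pics/{name}.png");hsv=cv2.cvtColor(p,cv2.COLOR_BGR2HSV)
    m=(hsv[...,0]<20)&(hsv[...,1]>90)&(d>0);k=np.zeros_like(m);k[v0:v1,u0:u1]=1
    # in tool frame: s = -tool z (board +x), h=-tool x (up)
    M=R.from_quat(pose[3:]).as_matrix();L=(C-pose[:3])@M
    Q=L[m&k];A=np.c_[-Q[:,2],Q[:,1],np.ones(len(Q))];h=-Q[:,0]+.147
    w=np.ones(len(h),bool)
    for _ in range(4):
        c=np.linalg.lstsq(A[w],h[w],rcond=None)[0];e=h-A@c;w=abs(e)<3*max(1e-3,e[w].std())
    print(name,len(Q),"pitch deg",np.degrees(np.arctan(c[0])).round(2),"roll",np.degrees(np.arctan(c[1])).round(2),"top height at grip axis mm",(c[2]*1000).round(1),"rms",e[w].std().round(5),"far edge s",np.percentile(A[w][:,0],[1,99]).round(4))
    return c
E
python3 - <<'E'
from h import *
tilt("w2",180,240);tilt("w3")
E
```

```text
w2 9558 pitch deg 0.08 roll -0.09 top height at grip axis mm -34.2 rms 0.00061 far edge s [0.0116 0.044 ]
w3 10350 pitch deg 0.1 roll -0.0 top height at grip axis mm -21.3 rms 0.00061 far edge s [0.0136 0.046 ]
```

Request:
carry_out(targets="0.5 8 0 0 0; 0.5 16 0 0 0; 0.5 16 0 0 0; 0.5 8 0 0 0; 0.5 0 0 0 0; 0.5 0 0 0 0; 0.5 0 0 0 0", force=6)

```text
clock: 6.27
tool_pos: [0.5366, 0.3171, 0.2186]
eef_rot: [0.707, 0.033, -0.706, 0.032]
contact_force: [-0.0, -0.2, -3.4]
opening: 0.795
```

Run:
```python
from h import *
st();p,d,C=wsnap("w4");tilt("w4")
```

```text
6.27 [0.5366 0.3171 0.2186] yaw -84.74 down [ 9.e-04  5.e-04 -1.e+00] F [-0.04 -0.25 -3.4 ] M [ 0.06 -0.09 -0.05] op 0.795
w4 10360 pitch deg 0.32 roll 0.03 top height at grip axis mm -21.4 rms 0.00061 far edge s [0.0136 0.0461]
```

Still flat at 6 N. I'll ease the grip to the 3 N minimum over the shelf.

Request:
carry_out(targets="0.5 0 0 0 0; 0.5 0 0 0 0; 0.5 0 0 0 0; 0.5 0 0 0 0", force=3)

```text
clock: 6.65
tool_pos: [0.5364, 0.3169, 0.2186]
eef_rot: [0.707, 0.033, -0.706, 0.032]
contact_force: [0.2, -0.4, -2.6]
opening: 0.797
```

Run:
```python
from h import *
st();p,d,C=wsnap("w5");tilt("w5")
```

```text
6.65 [0.5364 0.3169 0.2186] yaw -84.74 down [ 5.e-04  2.e-04 -1.e+00] F [ 0.23 -0.42 -2.6 ] M [ 0.02  0.   -0.01] op 0.797
w5 10366 pitch deg 0.42 roll 0.02 top height at grip axis mm -21.4 rms 0.0006 far edge s [0.0136 0.0461]
```

Run:
```python
from h import *
rows([(.53,.28,.27,-86),(.4507,-.0956,.27,-100.8)],.5,25)
```

```text
19
0.5 -17.2 12.0 3.2 0.0073; 0.5 -17.2 12.1 3.2 0.0073; 0.5 -17.2 12.1 3.1 0.0073; 0.5 0.0 23.1 6.6 0.0161; 0.5 0.0 23.2 6.2 0.0161; 0.5 0.0 23.3 5.8 0.0161; 0.5 0.0 23.4 5.5 0.0161; 0.5 0.0 23.4 5.1 0.0161; 0.5 0.0 23.5 4.7 0.0161; 0.5 0.0 23.6 4.3 0.0161; 0.5 0.0 23.7 3.9 0.0161; 0.5 0.0 23.7 3.6 0.0161; 0.5 0.0 23.8 3.2 0.0161; 0.5 0.0 23.8 2.8 0.0161; 0.5 0.0 23.9 2.4 0.0161; 0.5 0.0 23.9 2.0 0.0161; 0.5 0.0 23.9 1.6 0.0161; 0.5 0.0 24.0 1.2 0.0161; 0.5 0.0 24.0 0.9 0.0161
```

Request:
carry_out(targets="0.5 -6 0 0 0; 0.5 -18 8 2 0.007; 0.5 -18 16 4 0.007; 0.5 -10 20 5 0.007; 0.5 0 24 7 0.016; 0.5 0 24 6 0.016; 0.5 0 24 6 0.016; 0.5 0 24 5.5 0.016; 0.5 0 24 5 0.016; 0.5 0 24 4.5 0.016; 0.5 0 24 4 0.016; 0.5 0 24 4 0.016; 0.5 0 24 3.5 0.016; 0.5 0 24 3 0.016; 0.5 0 24 3 0.016; 0.5 0 24 2.5 0.016; 0.5 0 24 2 0.016; 0.5 0 20 1.5 0.016; 0.5 0 12 1 0.016; 0.5 0 6 0 0.016", force=12)

```text
clock: 8.37
tool_pos: [0.4568, -0.0785, 0.2708]
eef_rot: [0.704, -0.067, -0.704, -0.066]
contact_force: [-0.0, 0.1, -3.5]
opening: 0.794
```

Run:
```python
from h import *
st();p,d,C=wsnap("w6");tilt("w6");rows([(.4507,-.0956,.27,-100.8),(.4507,-.0956,.232,-100.8)],.5,25)
```

```text
8.37 [ 0.4568 -0.0785  0.2708] yaw -100.87 down [ 4.0e-04 -1.5e-03 -1.0e+00] F [-0.02  0.13 -3.45] M [ 0.07  0.05 -0.  ] op 0.794
w6 10364 pitch deg 0.36 roll -0.01 top height at grip axis mm -21.3 rms 0.00061 far edge s [0.0135 0.046 ]
3
0.5 0.7 17.9 2.9 -0.0021; 0.5 19.0 0.0 0.0 -0.0000; 0.5 19.0 0.0 0.0 -0.0000
```

View pics/w6.png

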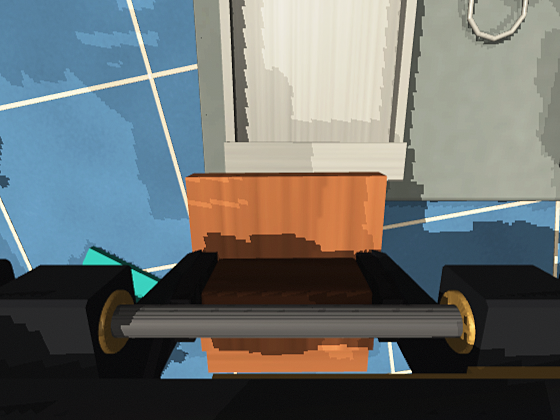

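Run:
```python
from h import *
d=np.load("pics/w6.npy");pose=np.load("pics/w6pose.npy")
p=cv2.imread("pics/w6.png")
C=wcloud(d,pose);Z=C[...,2]
k=np.zeros(d.shape,bool);k[0:172,200:430]=1
u=np.array([np.cos(np.radians(-10.8)),np.sin(np.radians(-10.8))]);w=np.array([-u[1],u[0]])
Q=C[k&(Z>.0415)&(Z<.047)];print(len(Q),np.median(Q[:,2]))
rc=cv2.minAreaRect((Q[:,:2]*1000).astype(np.float32));print(rc)
a=Q[:,:2]@u;b=Q[:,:2]@w;print("along",np.percentile(a,[.5,99.5]),"lat",np.percentile(b,[.5,99.5]))
Q=C[k&(Z>.035)&(Z<.039)&(C[...,:2]@u>.52)];b=Q[:,:2]@w;print(len(Q));h,e=np.histogram(b,bins=np.arange(b.min(),b.max()+.002,.002));print([(round(x,4),int(y)) for x,y in zip(e,h) if y])
# cheek direction: fit inner cheek edges
for lo,hi in((-.1,0.0),):
    pass
L=Q[b<np.median(b)] if True else 0
for sel in (b<b.mean(),b>b.mean()):
    vx,vy,x,y=cv2.fitLine((Q[sel][:,:2]*1000).astype(np.float32),cv2.DIST_HUBER,0,.01,.01).ravel();print(np.degrees(np.arctan(vy/vx)))
print("floor",np.median(Z[k&(Z>.022)&(Z<.03)]))
c=np.array([.556,-.116]);print("seat est",c@u,c@w)
```

```text
5382 0.04399457613444242
((504.3723449707031, -106.4327621459961), (118.16438293457031, 18.99112319946289), 79.1546859741211)
along [0.50601895 0.52483306] lat [-0.06838256  0.04839285]
2901
[(np.float64(-0.0695), 374), (np.float64(-0.0675), 437), (np.float64(-0.0655), 460), (np.float64(-0.0635), 220), (np.float64(0.0405), 1), (np.float64(0.0425), 447), (np.float64(0.0445), 437), (np.float64(0.0465), 459), (np.float64(0.0485), 66)]
-10.956214
-10.898033
floor 0.026010770667070665
seat est 0.567887943897095 -0.00976131017486499
```

Request:
carry_out(targets="0.5 0 9 1.5 0; 0.5 0 9 1.5 0; 0.5 9 0 0 0; 0.5 16 0 0 0; 0.5 10 0 0 0; 0.5 4 0 0 0; 0.5 0 0 0 0; 0.5 0 0 0 0")

```text
clock: 9.08
tool_pos: [0.451, -0.0929, 0.231]
eef_rot: [-0.704, 0.065, 0.704, 0.065]
contact_force: [0.5, 0.2, -3.0]
opening: 0.797
```

Run:
```python
from h import *
st()
```

```text
9.08 [ 0.451  -0.0929  0.231 ] yaw -100.57 down [-5.e-04  2.e-04 -1.e+00] F [ 0.45  0.17 -3.05] M [ 0.01 -0.03 -0.06] op 0.797
```

Request:
carry_out(targets="0.5 2 0 0 0; 0.5 2 0 0 0; 0.5 2 0 0 0; 0.5 2 0 0 0; 0.5 0 0 0 0; 0.5 0 0 0 0")

```text
clock: 9.58
tool_pos: [0.4507, -0.0933, 0.2232]
eef_rot: [-0.704, 0.065, 0.704, 0.065]
contact_force: [-1.4, 1.0, -2.5]
opening: 0.796
```

Run:
```python
from h import *
st();wsnap("w7");tilt("w7")
```

```text
9.58 [ 0.4507 -0.0933  0.2232] yaw -100.6 down [-6.e-04  0.e+00 -1.e+00] F [-1.38  0.97 -2.55] M [0.04 0.12 0.01] op 0.796
w7 10351 pitch deg 4.47 roll 0.02 top height at grip axis mm -21.3 rms 0.00059 far edge s [0.0139 0.0465]
```

View pics/w7.png

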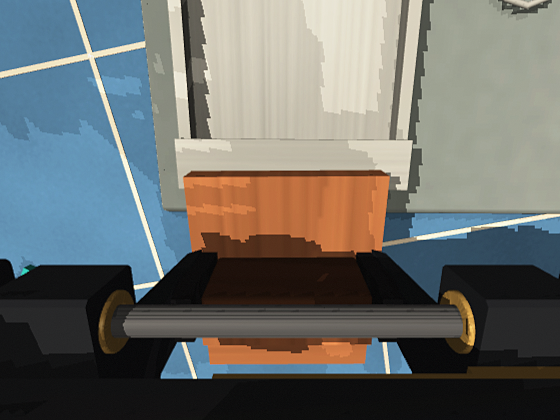

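Request:
carry_out(targets="0.5 2 0 0 0; 0.5 2 0 0 0; 0.5 2 0 0 0; 0.5 1 0 0 0; 0.5 0 0 0 0; 0.5 0 0 0 0; 0.5 0 0 0 0")

```text
clock: 10.22
tool_pos: [0.4499, -0.0932, 0.216]
eef_rot: [-0.703, 0.065, 0.705, 0.065]
contact_force: [-4.5, 1.2, 2.0]
opening: 0.793
```

Run:
```python
from h import *
st();wsnap("w8");tilt("w8")
```

```text
10.22 [ 0.4499 -0.0932  0.216 ] yaw -100.6 down [-3.e-03  1.e-04 -1.e+00] F [-4.52  1.17  1.95] M [ 0.28  0.86 -0.03] op 0.793
w8 10356 pitch deg 15.16 roll 0.04 top height at grip axis mm -21.7 rms 0.00057 far edge s [0.0149 0.048 ]
```

Request:
carry_out(targets="0.5 -3 0 0 0; 0.5 -8 0 0 0; 0.5 -14 0 0 0; 0.5 -18 0 0 0; 0.5 -14 0 0 0; 0.5 -5 0 0 0; 0.5 0 0 0 0; 0.5 0 0 0 0", force=20)

```text
clock: 10.93
tool_pos: [0.4513, -0.0935, 0.2783]
eef_rot: [0.705, -0.065, -0.704, -0.065]
contact_force: [-0.2, 0.4, -2.3]
opening: 0.792
```

Run:
```python
from h import *
st();wsnap("w9");tilt("w9")
```

```text
10.93 [ 0.4513 -0.0935  0.2783] yaw -100.63 down [ 1.6e-03 -2.0e-04 -1.0e+00] F [-0.23  0.35 -2.34] M [ 0.06 -0.   -0.01] op 0.792
w9 10353 pitch deg 14.81 roll 0.04 top height at grip axis mm -21.8 rms 0.00057 far edge s [0.0148 0.0479]
```

View pics/w9.png

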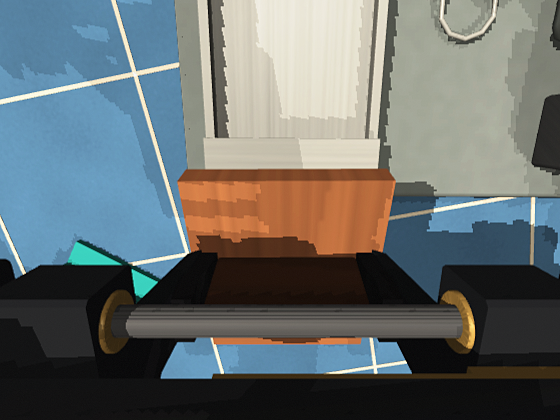

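Run:
```python
from h import *
rows([(.46,-.095,.30,-100.8),(.581,-.1224,.30,-100.9),(.581,-.1224,.2375,-100.9)],.5,20)
```

```text
13
0.5 -11.0 -0.0 -4.5 0.0016; 0.5 -11.0 -0.0 -4.5 0.0016; 0.5 0.0 0.6 -17.7 0.0002; 0.5 0.0 0.6 -17.7 0.0002; 0.5 0.0 0.6 -17.7 0.0002; 0.5 0.0 0.6 -17.7 0.0002; 0.5 0.0 0.6 -17.7 0.0002; 0.5 0.0 0.6 -17.7 0.0002; 0.5 0.0 0.6 -17.7 0.0002; 0.5 15.6 0.0 0.0 -0.0000; 0.5 15.6 0.0 0.0 -0.0000; 0.5 15.6 0.0 0.0 -0.0000; 0.5 15.6 0.0 0.0 -0.0000
```

Request:
carry_out(targets="0.5 -11 0 -4 0; 0.5 -11 0 -8 0.005; 0.5 0 0.5 -18 0; 0.5 0 0.5 -18 0; 0.5 0 0.5 -18 0; 0.5 0 0.5 -18 0; 0.5 0 0.5 -18 0; 0.5 0 0.5 -18 0; 0.5 0 0.5 -12 0; 0.5 0 0.5 -8 0; 0.5 0 0 0 0; 0.5 0 0 0 0")

```text
clock: 11.98
tool_pos: [0.5872, -0.1236, 0.2989]
eef_rot: [-0.703, 0.067, 0.705, 0.067]
contact_force: [-1.1, -0.3, -3.3]
opening: 0.794
```

Run:
```python
from h import *
st();wsnap("w10");tilt("w10");rows([(.581,-.1224,.2375,-100.9)],.5,20)
p,d=eyes.snapshot("scene");cv2.imwrite("pics/s10.png",cv2.resize(p[120:290,20:250],None,fx=3.4,fy=3.4,interpolation=cv2.INTER_CUBIC))
```

```text
11.98 [ 0.5872 -0.1236  0.2989] yaw -100.9 down [-2.5e-03  3.0e-04 -1.0e+00] F [-1.12 -0.35 -3.28] M [0.09 0.03 0.01] op 0.794
w10 10359 pitch deg 14.79 roll 0.02 top height at grip axis mm -21.8 rms 0.00056 far edge s [0.0148 0.0479]
4
0.5 15.4 0.0 1.5 0.0001; 0.5 15.4 0.0 1.5 0.0001; 0.5 15.4 0.0 1.5 0.0001; 0.5 15.4 0.0 1.5 0.0001
```

View pics/w10.png

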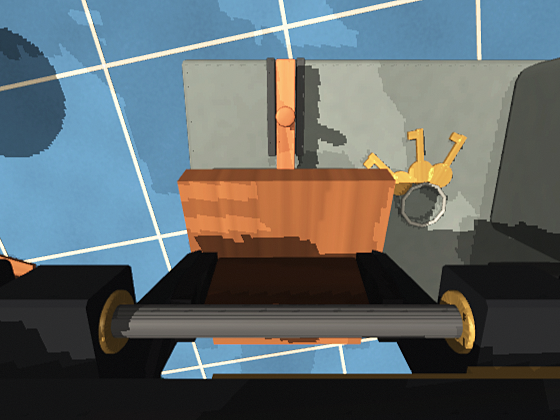

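View pics/s10.png

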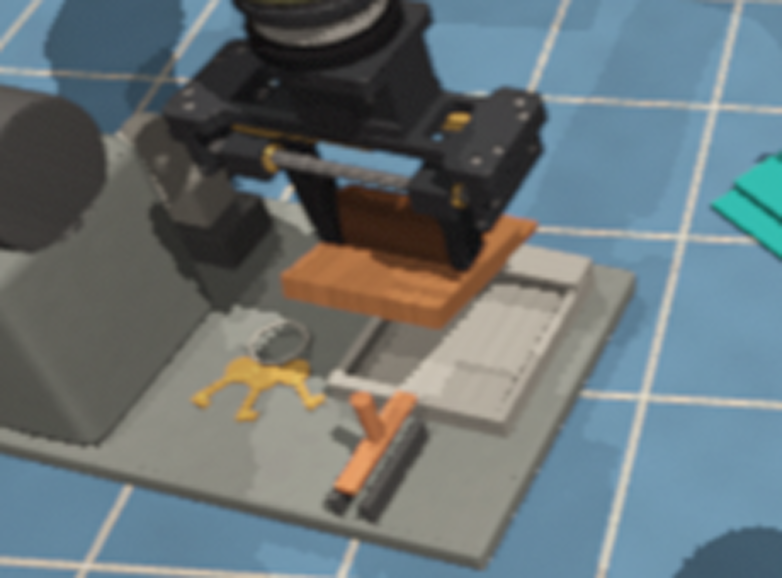

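Request:
carry_out(targets="0.5 8 0 2 0; 0.5 16 0 2 0; 0.5 16 0 2 0; 0.5 14 0 0 0; 0.5 7 0 0 0; 0.5 0 0 0 0; 0.5 0 0 0 0")

```text
clock: 12.67
tool_pos: [0.5816, -0.1224, 0.239]
eef_rot: [-0.704, 0.067, 0.704, 0.067]
contact_force: [1.1, 0.9, -3.8]
opening: 0.796
```

Run:
```python
from h import *
st();p,d=eyes.snapshot("scene");cv2.imwrite("pics/s11.png",cv2.resize(p[120:290,20:250],None,fx=3.4,fy=3.4,interpolation=cv2.INTER_CUBIC))
```

```text
12.67 [ 0.5816 -0.1224  0.239 ] yaw -100.89 down [-6.e-04  0.e+00 -1.e+00] F [ 1.11  0.92 -3.81] M [ 0.03 -0.05  0.02] op 0.796
```

View pics/s11.png

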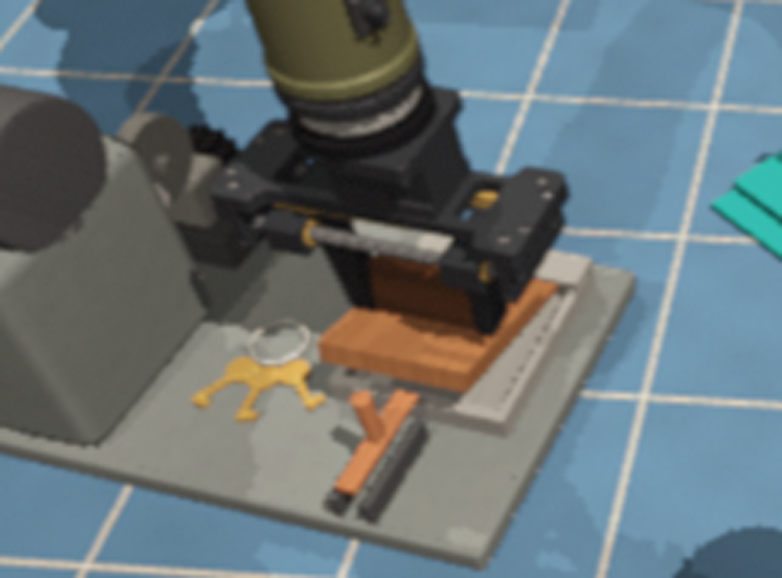

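Request:
carry_out(targets="0.5 4 0 0 0; 0.5 4 0 0 0; 0.5 2 0 0 0; 0.5 1 0 0 0; 0.5 1 0 0 0; 0.5 0 0 0 0; 0.5 0 0 0 0")

```text
clock: 13.3
tool_pos: [0.5818, -0.1226, 0.2272]
eef_rot: [0.704, -0.067, -0.704, -0.067]
contact_force: [0.9, -0.2, -3.3]
opening: 0.794
```

Request:
carry_out(targets="0.5 0.7 0 0 0; 0.5 0 0 0 0; 0.5 0 0 0 0")

```text
clock: 13.55
tool_pos: [0.5818, -0.1225, 0.2266]
eef_rot: [0.704, -0.067, -0.704, -0.067]
contact_force: [-0.2, -0.4, -3.0]
opening: 0.793
```

Run:
```python
from h import *
st();wsnap("w12");tilt("w12")
```

```text
13.55 [ 0.5818 -0.1225  0.2266] yaw -100.9 down [ 1.e-04 -1.e-04 -1.e+00] F [-0.22 -0.43 -2.96] M [ 0.03 -0.01 -0.01] op 0.793
w12 10353 pitch deg 14.8 roll 0.06 top height at grip axis mm -21.8 rms 0.00056 far edge s [0.0148 0.0479]
```

Request:
carry_out(targets="0.5 0 0 2 0; 0.5 0 0 3 0; 0.5 0 0 3 0; 0.5 0 0 3 0; 0.5 0 0 3 0; 0.5 0 0 3 0; 0.5 0 0 2 0; 0.5 0 0 1 0; 0.5 0 0 0 0; 0.5 0 0 0 0")

```text
clock: 14.43
tool_pos: [0.5622, -0.1188, 0.2266]
eef_rot: [0.704, -0.067, -0.704, -0.067]
contact_force: [-0.1, -0.1, -1.9]
opening: 0.791
```

Run:
```python
from h import *
st();wsnap("w13");tilt("w13")
```

```text
14.43 [ 0.5622 -0.1188  0.2266] yaw -100.9 down [ 3.e-04 -1.e-04 -1.e+00] F [-0.1  -0.06 -1.86] M [ 0.04  0.01 -0.03] op 0.791
w13 10361 pitch deg 14.76 roll 0.04 top height at grip axis mm -21.8 rms 0.00056 far edge s [0.0148 0.0479]
```

Request:
carry_out(targets="0.5 0 0 1 0; 0.5 0 0 1 0; 0.5 0 0 1 0; 0.5 0 0 0 0; 0.5 0 0 0 0")

```text
clock: 14.9
tool_pos: [0.5605, -0.1185, 0.2271]
eef_rot: [0.705, -0.067, -0.702, -0.067]
contact_force: [4.7, -1.6, -1.5]
opening: 0.792
```

Request:
carry_out(targets="0.5 0 0 1 0; 0.5 0 0 0 0; 0.5 0 0 0 0")

```text
clock: 15.15
tool_pos: [0.5601, -0.1184, 0.2273]
eef_rot: [0.706, -0.067, -0.702, -0.067]
contact_force: [5.4, -2.3, -1.8]
opening: 0.79
```

Request:
carry_out(targets="0.5 0 0 1 0; 0.5 0 0 0 0; 0.5 0 0 0 0")

```text
clock: 15.4
tool_pos: [0.5597, -0.1184, 0.2275]
eef_rot: [0.707, -0.067, -0.701, -0.067]
contact_force: [7.7, -1.7, -1.4]
opening: 0.794
```

Run:
```python
from h import *
st();wsnap("w14")
for n in("w6","w9","w14"):
    c=tilt(n,150,245)
    d=np.load(f"pics/{n}.npy");p=cv2.imread(f"pics/{n}.png");pose=np.load(f"pics/{n}pose.npy")
    hsv=cv2.cvtColor(p,cv2.COLOR_BGR2HSV);m=(hsv[...,0]<20)&(hsv[...,1]>90)
    L=(wcloud(d,pose)-pose[:3])@R.from_quat(pose[3:]).as_matrix()
    s=-L[...,2];h=-L[...,0]+.147;e=abs(h-(c[0]*s+c[1]*L[...,1]+c[2]))<.0015
    S=[s[:245,u][(m&e)[:245,u]].max() for u in range(220,350,10)];S=np.array(S);th=np.arctan(c[0])
    print(n,"far edge s",np.median(S), "along-board",(np.median(S)/np.cos(th)+0).round(4), "perp h",(c[2]*np.cos(th)).round(4),"proj",(np.median(S)*np.cos(th)+(c[0]*np.median(S)+c[2])*np.sin(th)).round(4))
```

```text
15.4 [ 0.5597 -0.1184  0.2275] yaw -100.93 down [ 0.0077 -0.0011 -1.    ] F [ 7.66 -1.74 -1.36] M [-0.48 -1.66 -0.17] op 0.794
w6 11494 pitch deg 0.18 roll -0.01 top height at grip axis mm -21.2 rms 0.00063 far edge s [0.0136 0.048 ]
w6 far edge s 0.047946158440297634 along-board 0.0479 perp h -0.0212 proj 0.0479
w9 12108 pitch deg 13.43 roll 0.06 top height at grip axis mm -21.1 rms 0.00071 far edge s [0.0148 0.0487]
w9 far edge s 0.048450393295423964 along-board 0.0498 perp h -0.0205 proj 0.0449
w14 12123 pitch deg 13.95 roll 0.04 top height at grip axis mm -21.2 rms 0.0007 far edge s [0.0149 0.0487]
w14 far edge s 0.04864634887831838 along-board 0.0501 perp h -0.0206 proj 0.045
```

View pics/w14.png

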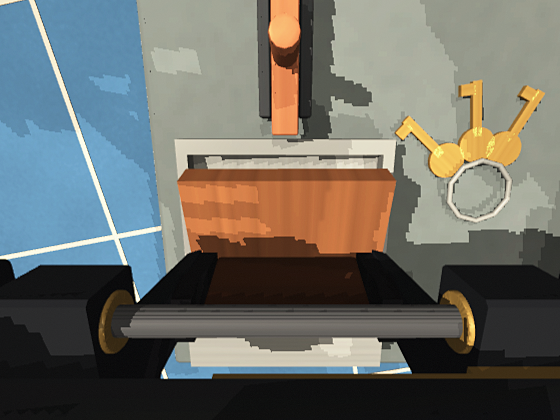

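Request:
carry_out(targets="0.5 0 0 -1.3 0; 0.5 0.6 0 -0.4 0; 0.5 1.1 0 -0.8 0; 0.5 1.1 0 -0.9 0; 0.5 1.1 0 -0.9 0; 0.5 0 0 0 0", force=10)

```text
clock: 15.95
tool_pos: [0.5624, -0.1189, 0.223]
eef_rot: [0.705, -0.067, -0.703, -0.067]
contact_force: [5.4, -1.4, 1.4]
opening: 0.795
```

Run:
```python
from h import *
st();wsnap("w15");tilt("w15")
```

```text
15.95 [ 0.5624 -0.1189  0.223 ] yaw -100.9 down [ 2.7e-03 -6.0e-04 -1.0e+00] F [ 5.4  -1.35  1.45] M [-0.36 -1.    0.01] op 0.795
w15 10364 pitch deg 11.79 roll 0.01 top height at grip axis mm -21.9 rms 0.00057 far edge s [0.0144 0.0475]
```

Request:
carry_out(targets="0.5 1.2 0 -0.8 0; 0.5 1.2 0 -0.8 0; 0.5 1.2 0 -0.8 0; 0.5 1.2 0 -0.8 0; 0.5 0 0 0 0")

```text
clock: 16.42
tool_pos: [0.5648, -0.1194, 0.2176]
eef_rot: [0.704, -0.067, -0.704, -0.067]
contact_force: [5.8, -1.7, 0.8]
opening: 0.794
```

Run:
```python
from h import *
st();wsnap("w16");tilt("w16")
```

```text
16.42 [ 0.5648 -0.1194  0.2176] yaw -100.9 down [ 4.e-04 -2.e-04 -1.e+00] F [ 5.84 -1.74  0.82] M [-0.35 -0.89  0.04] op 0.794
w16 10364 pitch deg 7.35 roll 0.03 top height at grip axis mm -21.8 rms 0.00058 far edge s [0.014  0.0469]
```

View pics/w16.png

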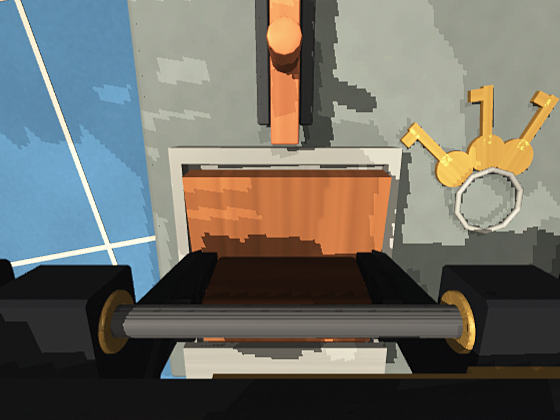

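Request:
carry_out(targets="0.5 1.2 0 -0.7 0; 0.5 1.2 0 -0.7 0; 0.5 1.2 0 -0.7 0; 0.5 1.2 0 -0.7 0; 0.5 0 0 0 0")

```text
clock: 16.88
tool_pos: [0.5669, -0.1197, 0.2124]
eef_rot: [-0.703, 0.067, 0.705, 0.067]
contact_force: [3.5, -0.5, -0.8]
opening: 0.791
```

Run:
```python
from h import *
st();wsnap("w17");tilt("w17")
```

```text
16.88 [ 0.5669 -0.1197  0.2124] yaw -100.89 down [-1.8e-03  2.0e-04 -1.0e+00] F [ 3.52 -0.5  -0.76] M [-0.22 -0.53 -0.03] op 0.791
w17 10366 pitch deg 3.14 roll 0.03 top height at grip axis mm -21.8 rms 0.0006 far edge s [0.0136 0.0463]
```

Request:
carry_out(targets="0.5 1 0 -0.5 0; 0.5 1 0 -0.5 0; 0.5 0.8 0 -0.4 0; 0.5 0.6 0 -0.3 0; 0.5 0 0 0 0; 0.5 0 0 0 0")

```text
clock: 17.43
tool_pos: [0.5682, -0.1199, 0.2092]
eef_rot: [-0.703, 0.067, 0.705, 0.067]
contact_force: [-1.0, -0.2, -3.3]
opening: 0.794
```

Run:
```python
from h import *
st();wsnap("w18");tilt("w18")
```

```text
17.43 [ 0.5682 -0.1199  0.2092] yaw -100.89 down [-2.6e-03  3.0e-04 -1.0e+00] F [-0.97 -0.2  -3.33] M [0.07 0.16 0.04] op 0.794
w18 10363 pitch deg 0.49 roll 0.01 top height at grip axis mm -21.8 rms 0.0006 far edge s [0.0133 0.0459]
```

Request:
carry_out(targets="0.5 0.5 0 0 0; 0.5 0.4 0 0 0; 0.5 0 0 0 0; 0.5 0 0 0 0")

```text
clock: 17.82
tool_pos: [0.5684, -0.1199, 0.2088]
eef_rot: [-0.703, 0.067, 0.705, 0.067]
contact_force: [-2.7, 1.4, 1.6]
opening: 0.793
```

Run:
```python
from h import *
st();wsnap("w19");tilt("w19")
```

```text
17.82 [ 0.5684 -0.1199  0.2088] yaw -100.89 down [-1.7e-03  2.0e-04 -1.0e+00] F [-2.68  1.39  1.56] M [0.25 0.68 0.02] op 0.793
w19 10366 pitch deg 0.15 roll 0.02 top height at grip axis mm -21.8 rms 0.00061 far edge s [0.0133 0.0459]
```

Request:
carry_out(targets="0.85 0 0 0 0; 0.95 0 0 0 0; 1 0 0 0 0; 1 0 0 0 0; 1 0 0 0 0; 1 -4 0 0 0; 1 -12 0 0 0; 1 -20 0 0 0; 1 -25 0 0 0; 1 -20 0 0 0; 1 -8 0 0 0; 1 0 0 0 0")

```text
clock: 18.87
tool_pos: [0.5698, -0.1203, 0.3004]
eef_rot: [0.706, -0.067, -0.702, -0.067]
contact_force: [0.4, 0.4, 0.4]
opening: 0.999
```

Run:
```python
from h import *
st();wsnap("w20");tilt("w20",190,240,215,350)
p,d=eyes.snapshot("scene");cv2.imwrite("pics/s20.png",cv2.resize(p[120:290,20:250],None,fx=3.4,fy=3.4,interpolation=cv2.INTER_CUBIC))
```

```text
18.87 [ 0.5698 -0.1203  0.3004] yaw -100.91 down [ 5.e-03 -8.e-04 -1.e+00] F [0.4  0.43 0.44] M [0.09 0.07 0.  ] op 0.999
w20 6018 pitch deg -42.05 roll 0.4 top height at grip axis mm -96.0 rms 0.01328 far edge s [-0.0149  0.0232]
```

View pics/w20.png

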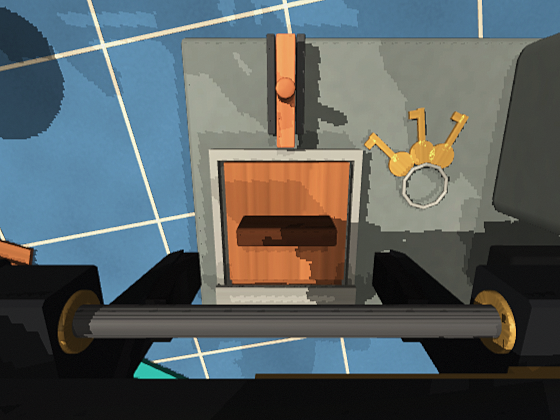

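View pics/s20.png

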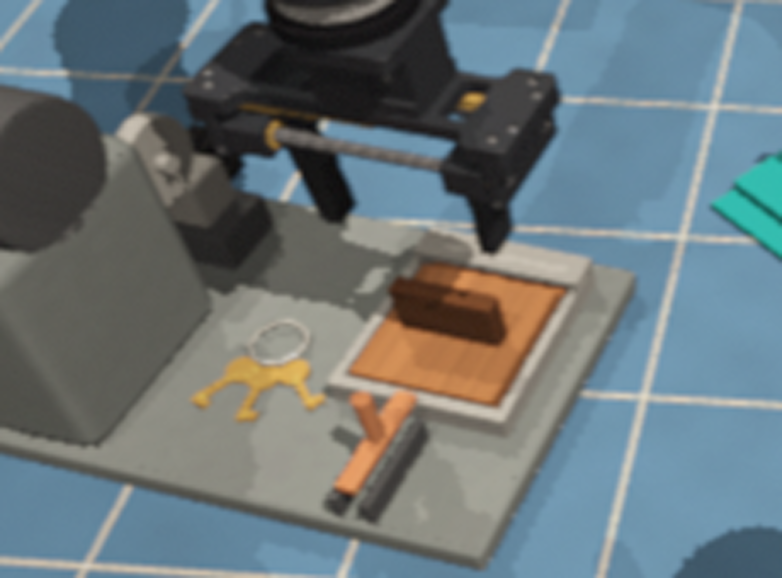

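Run:
```python
from h import *
d=np.load("pics/w20.npy");pose=np.load("pics/w20pose.npy");C=wcloud(d,pose);Z=C[...,2]
p=cv2.imread("pics/w20.png");hsv=cv2.cvtColor(p,cv2.COLOR_BGR2HSV);m=(hsv[...,0]<20)&(hsv[...,1]>90)
u=np.array([.98196,-.1891]);w=np.array([.1891,.98196])
A=C[...,:2]@u;B=C[...,:2]@w
for v0,v1 in((165,175),(185,205),(255,265),(270,280)): print(v0,np.median(Z[v0:v1,235:335]).round(4),np.median(A[v0:v1,235:335]).round(4))
k=np.zeros_like(m);k[150:288,215:360]=1
q=m&k&(Z<.043)&(Z>.03);print("board a",np.percentile(A[q],[.3,99.7]).round(4),"b",np.percentile(B[q],[.3,99.7]).round(4))
k[:]=0;k[25:150,265:310]=1
q=m&k&(Z>.045)&(Z<.054);print("bar a",np.percentile(A[q],[.5,99.5]).round(4),"b",np.percentile(B[q],[2,98]).round(4),np.median(Z[q]))
q=m&k&(Z>.06);print("knob n",q.sum(),np.percentile(Z[q],[50,95]));t=m&k&(Z>.0765)&(Z<.085);print(t.sum(),np.median(A[t]),np.median(B[t]),A[t].min(),A[t].max(),B[t].min(),B[t].max())
```

```text
165 0.04 0.6229
185 0.04 0.6033
255 0.04 0.5482
270 0.0399 0.5345
board a [0.5213 0.6285] b [-0.0577  0.0378]
bar a [0.6408 0.7134] b [-0.0154 -0.003 ] 0.049951816258640314
knob n 394 [0.0855807  0.08693906]
83 0.6731867500332642 -0.009093630674205965 0.6703029210230513 0.681984236487786 -0.014957752412414147 -0.0037784113676253605
```

Run:
```python
from h import *
st();rows([(.6906,-.1423,.30,-100.9),(.6906,-.1423,.224,-100.9)],0,20)
```

```text
18.97 [ 0.5688 -0.1201  0.2977] yaw -100.9 down [-1.e-04 -1.e-04 -1.e+00] F [-1.34 -0.51 -0.22] M [0.05 0.1  0.02] op 1.0
11
0 -0.3 -0.2 -17.7 -0.0000; 0 -0.3 -0.2 -17.7 -0.0000; 0 -0.3 -0.2 -17.7 -0.0000; 0 -0.3 -0.2 -17.7 -0.0000; 0 -0.3 -0.2 -17.7 -0.0000; 0 -0.3 -0.2 -17.7 -0.0000; 0 -0.3 -0.2 -17.7 -0.0000; 0 19.0 0.0 0.0 -0.0000; 0 19.0 0.0 0.0 -0.0000; 0 19.0 0.0 0.0 -0.0000; 0 19.0 0.0 0.0 -0.0000
```

Request:
carry_out(targets="0 0 0 -10 0; 0 0 0 -18 0; 0 0 0 -18 0; 0 0 0 -18 0; 0 0 -0.5 -18 0; 0 0 -0.5 -18 0; 0 0 -0.5 -16 0; 0 0 0 -8 0; 0 5 0 0 0; 0 15 0 0 0; 0 18 0 0 0; 0 10 0 0 0; 0 0 0 0 0; 0 0 0 0 0")

```text
clock: 20.13
tool_pos: [0.6903, -0.1419, 0.2485]
eef_rot: [-0.703, 0.067, 0.705, 0.067]
contact_force: [0.5, -0.1, 0.0]
opening: 0.006
```

Run:
```python
from h import *
st();wsnap("w21")
p,d=eyes.snapshot("scene");cv2.imwrite("pics/s21.png",cv2.resize(p[120:290,20:250],None,fx=3.4,fy=3.4,interpolation=cv2.INTER_CUBIC))
```

```text
20.13 [ 0.6903 -0.1419  0.2485] yaw -100.89 down [-2.8e-03  3.0e-04 -1.0e+00] F [ 0.51 -0.11  0.02] M [ 0.06 -0.02  0.  ] op 0.006
```

View pics/s21.png

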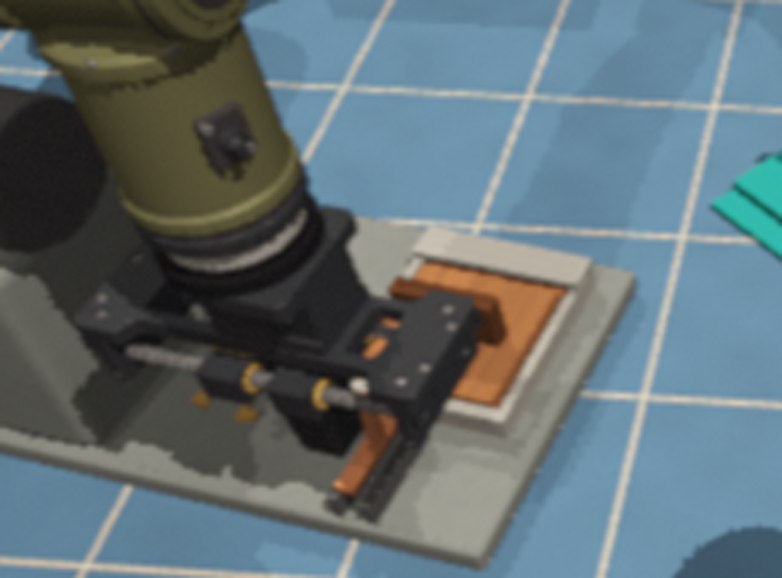

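Request:
carry_out(targets="0 6 0 0 0; 0 10 0 0 0; 0 6 0 0 0; 0 2 0 0 0; 0 0 0 0 0; 0 0 0 0 0")

```text
clock: 20.73
tool_pos: [0.691, -0.142, 0.2255]
eef_rot: [-0.704, 0.067, 0.704, 0.067]
contact_force: [-0.0, -0.2, 1.3]
opening: 0.004
```

Request:
carry_out(targets="0 0 0 2 0; 0 0 0 3 0; 0 0 0 3 0; 0 0 0 3 0; 0 0 0 3 0; 0 0 0 3 0; 0 0 0 0 0")

```text
clock: 21.32
tool_pos: [0.6744, -0.1388, 0.226]
eef_rot: [0.704, -0.067, -0.703, -0.067]
contact_force: [0.5, -0.2, -0.2]
opening: 0.005
```

Run:
```python
from h import *
st();wsnap("w22")
```

```text
21.32 [ 0.6744 -0.1388  0.226 ] yaw -100.89 down [ 1.3e-03 -2.0e-04 -1.0e+00] F [ 0.46 -0.25 -0.22] M [-0.04 -0.2  -0.01] op 0.005
```

View pics/w22.png

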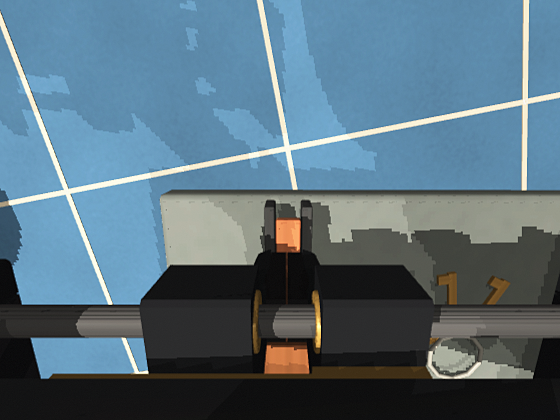

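Request:
carry_out(targets="0 0 0 3 0; 0 0 0 4 0; 0 0 0 4 0; 0 0 0 4 0; 0 0 0 4 0; 0 0 0 4 0; 0 0 0 4 0; 0 0 0 3 0; 0 0 0 1 0; 0 0 0 0 0")

```text
clock: 22.2
tool_pos: [0.6435, -0.1328, 0.2258]
eef_rot: [-0.704, 0.067, 0.704, 0.067]
contact_force: [1.3, -0.8, 1.2]
opening: 0.004
```

Request:
carry_out(targets="0 0 0 2 0; 0 0 0 1 0; 0 0 0 0 0")

```text
clock: 22.45
tool_pos: [0.6412, -0.1324, 0.2258]
eef_rot: [0.704, -0.067, -0.704, -0.067]
contact_force: [3.5, 0.1, 1.3]
opening: 0.005
```

Run:
```python
from h import *
st();p,d=eyes.snapshot("scene");cv2.imwrite("pics/s23.png",cv2.resize(p[120:290,20:250],None,fx=3.4,fy=3.4,interpolation=cv2.INTER_CUBIC))
```

```text
22.45 [ 0.6412 -0.1324  0.2258] yaw -100.9 down [ 1.e-03 -2.e-04 -1.e+00] F [3.52 0.13 1.32] M [-0.06 -0.71 -0.03] op 0.005
```

View pics/s23.png

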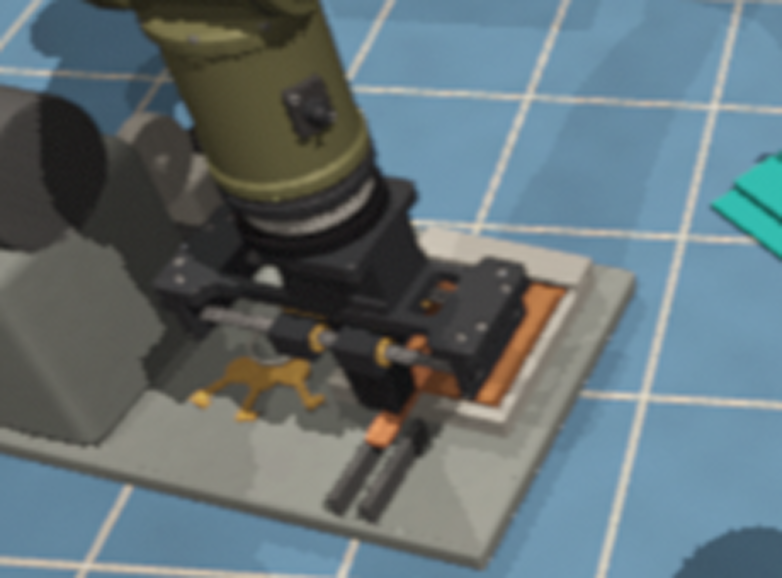

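Bolt is riding over the board. I'll push on until it meets the stop.

Request:
carry_out(targets="0 0 0 1 0; 0 0 0 1 0; 0 0 0 0 0; 0 0 0 0 0")

```text
clock: 22.83
tool_pos: [0.6405, -0.1323, 0.226]
eef_rot: [0.706, -0.067, -0.702, -0.067]
contact_force: [6.8, -1.4, -1.8]
opening: 0.006
```

Request:
carry_out(targets="0 0 0 1 0; 0 0 0 1 0; 0 0 0 0 0; 0 0 0 0 0")

```text
clock: 23.17
tool_pos: [0.6397, -0.1322, 0.2262]
eef_rot: [0.707, -0.067, -0.701, -0.067]
contact_force: [10.3, -2.6, -5.1]
opening: 0.007
```

Request:
carry_out(targets="0 0 0 1 0; 0 0 0 0 0; 0 0 0 0 0")

```text
clock: 23.42
tool_pos: [0.6394, -0.1322, 0.2262]
eef_rot: [0.708, -0.067, -0.7, -0.067]
contact_force: [12.2, -2.8, -6.4]
opening: 0.005
```

Request:
carry_out(targets="0 0 0 1 0; 0 0 0 0 0; 0 0 0 0 0")

```text
clock: 23.67
tool_pos: [0.639, -0.1321, 0.2263]
eef_rot: [0.708, -0.067, -0.699, -0.067]
contact_force: [14.7, -3.3, -8.5]
opening: 0.011
```

Request:
carry_out(targets="0 0 0 -4 0; 0 0 0 -6 0; 0 0 0 -8 0; 0 0 0 -6 0; 0 -6 0 0 0; 0 -16 0 0 0; 0 -25 0 0 0; 0 -30 0 0 0; 0 -20 0 8 0; 0 -5 0 20 0; 0 0 0 30 0; 0 0 0 30 0; 0 0 0 20 0; 0 0 0 6 0; 0 0 0 0 0; 0 0 0 0 0; 0 0 0 0 0")

```text
clock: 25.08
tool_pos: [0.548, -0.1144, 0.3279]
eef_rot: [0.705, -0.067, -0.703, -0.067]
contact_force: [-0.1, -0.5, 0.5]
opening: 0.004
```

Run:
```python
from h import *
st();p,d,C=wsnap("w24");q,_=eyes.snapshot("scene");cv2.imwrite("pics/s24.png",q)
hsv=cv2.cvtColor(p,cv2.COLOR_BGR2HSV);m=(hsv[...,0]<20)&(hsv[...,1]>90);Z=C[...,2]
u=np.array([.98196,-.1891]);w=np.array([.1891,.98196]);A=C[...,:2]@u;B=C[...,:2]@w
near=abs(B+.0097)<.012
q=m&near&(Z>.0465)&(Z<.054);print("bar a",q.sum(),np.percentile(A[q],[.5,99.5]).round(4),np.median(Z[q]))
q=m&(Z<.043)&(Z>.035)&(A>.5)&(A<.64);print("board",q.sum(),np.median(Z[q]),np.percentile(A[q],[.5,99.5]))
```

```text
25.08 [ 0.548  -0.1144  0.3279] yaw -100.91 down [ 1.9e-03 -2.0e-04 -1.0e+00] F [-0.14 -0.53  0.47] M [-0.01 -0.07  0.03] op 0.004
bar a 1401 [0.5873 0.679 ] 0.04994424045808177
board 9654 0.039944281426522815 [0.52509157 0.62776564]
```

View pics/w24.png

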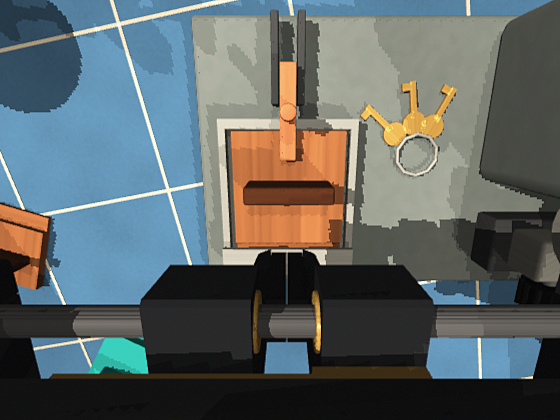

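View pics/s24.png

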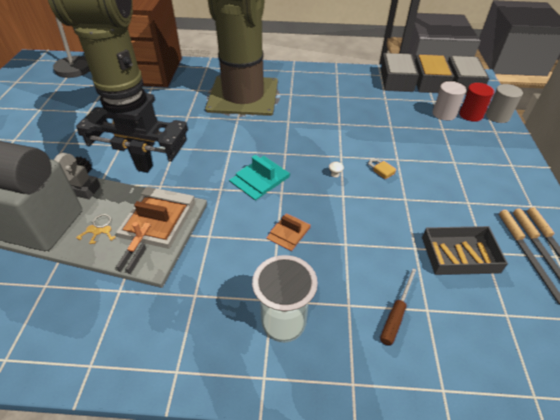

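Run:
```python
from h import *
p,d,C=wsnap("w25");Z=C[...,2]
hsv=cv2.cvtColor(p,cv2.COLOR_BGR2HSV);m=(hsv[...,0]<20)&(hsv[...,1]>90)
u=np.array([.98196,-.1891]);w=np.array([.1891,.98196])
def bar(C,m,lo):
    A=C[...,:2]@u;B=C[...,:2]@w;Z=C[...,2]
    q=m&(abs(B+.0095)<.004)&(Z>.0465)&(Z<.0535)&(A>lo);return np.percentile(A[q],[0.5,99.5]).round(4),q.sum()
print("now",bar(C,m,.593))
C0=wcloud(np.load("pics/w20.npy"),np.load("pics/w20pose.npy"));h0=cv2.cvtColor(cv2.imread("pics/w20.png"),cv2.COLOR_BGR2HSV);m0=(h0[...,0]<20)&(h0[...,1]>90)
print("w20",bar(C0,m0,.62))
p,d=eyes.snapshot("top");cv2.imwrite("pics/t25.png",p);h=cv2.cvtColor(p,cv2.COLOR_BGR2HSV);mt=(h[...,0]<18)&(h[...,1]>110)&(h[...,2]>60)
print("top now",bar(cloud("top",d),mt,.593))
p0=cv2.imread("pics/top0.png");h=cv2.cvtColor(p0,cv2.COLOR_BGR2HSV);mt=(h[...,0]<18)&(h[...,1]>110)&(h[...,2]>60)
print("top before",bar(cloud("top",np.load("pics/top0.npy")),mt,.593))
# keys / bystanders unchanged between top0 and now
df=cv2.absdiff(p,p0).max(2)>60
df=cv2.morphologyEx(df.astype(np.uint8),cv2.MORPH_OPEN,np.ones((3,3)));n,l,s,c=cv2.connectedComponentsWithStats(df)
print([list(map(int,x)) for x in s[1:] if x[4]>40])
```

```text
now (array([0.6053, 0.6785]), np.int64(852))
w20 (array([0.6408, 0.7135]), np.int64(1020))
top now (array([0.6045, 0.6762]), np.int64(88))
top before (array([0.6393, 0.7109]), np.int64(94))
[[375, 137, 185, 104, 7415], [406, 154, 9, 14, 84], [182, 201, 47, 58, 2398], [506, 208, 9, 7, 45], [553, 263, 7, 11, 56], [542, 404, 18, 16, 175]]
```

View pics/t25.png

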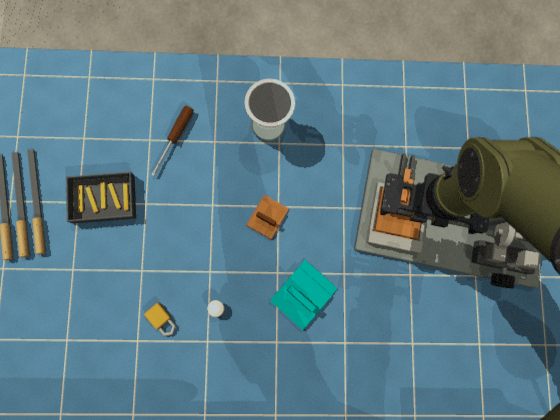

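Run:
```python
from h import *
rows([(.6463,-.1341,.325,-100.9),(.6463,-.1341,.2205,-100.9)],0,25)
```

```text
10
0 0.5 0.1 -20.2 -0.0000; 0 0.5 0.1 -20.2 -0.0000; 0 0.5 0.1 -20.2 -0.0000; 0 0.5 0.1 -20.2 -0.0000; 0 0.5 0.1 -20.2 -0.0000; 0 20.9 0.0 0.0 -0.0000; 0 20.9 0.0 0.0 -0.0000; 0 20.9 0.0 0.0 -0.0000; 0 20.9 0.0 0.0 -0.0000; 0 20.9 0.0 0.0 -0.0000
```

Request:
carry_out(targets="0 0 0 -10 0; 0 0 0 -25 0; 0 0 0 -30 0; 0 0 0 -25 0; 0 0 0 -13 0; 0 0 0 0 0; 0 10 0 0 0; 0 25 0 0 0; 0 30 0 0 0; 0 20 0 0 0; 0 10 0 0 0; 0 5 0 0 0; 0 0 0 0 0; 0 0 0 0 0")

```text
clock: 26.45
tool_pos: [0.648, -0.1337, 0.2285]
eef_rot: [0.704, -0.067, -0.704, -0.067]
contact_force: [0.6, 0.5, 0.5]
opening: 0.007
```

Run:
```python
from h import *
st();wsnap("w26")
```

```text
26.45 [ 0.648  -0.1337  0.2285] yaw -100.9 down [ 1.1e-03 -2.0e-04 -1.0e+00] F [0.56 0.48 0.52] M [ 0.06  0.04 -0.01] op 0.007
```

View pics/w26.png

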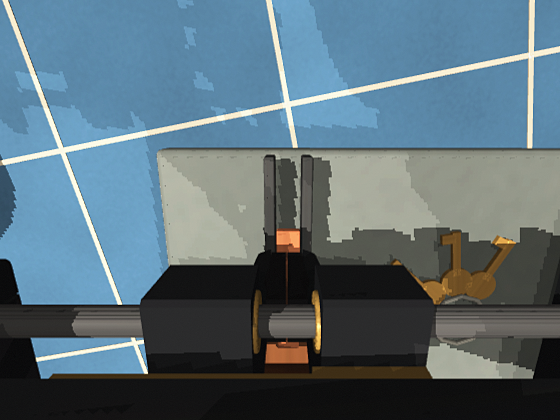

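Request:
carry_out(targets="0 4 0 0 0; 0 3 0 0 0; 0 0 0 0 0; 0 0 0 3 0; 0 0 0 3 0; 0 0 0 2 0; 0 0 0 0 0; 0 0 0 0 0")

```text
clock: 27.17
tool_pos: [0.6409, -0.1324, 0.2211]
eef_rot: [0.705, -0.067, -0.703, -0.067]
contact_force: [3.9, -1.6, -2.1]
opening: 0.004
```

Request:
carry_out(targets="0 0 0 1 0; 0 0 0 1 0; 0 0 0 1 0; 0 0 0 0 0; 0 0 0 0 0")

```text
clock: 27.58
tool_pos: [0.6398, -0.1322, 0.2213]
eef_rot: [0.707, -0.067, -0.701, -0.067]
contact_force: [10.0, -1.7, -6.3]
opening: 0.004
```

Request:
carry_out(targets="0 0 0 1 0; 0 0 0 1 0; 0 0 0 1 0; 0 0 0 0 0; 0 0 0 0 0")

```text
clock: 28.0
tool_pos: [0.6387, -0.1321, 0.2215]
eef_rot: [0.709, -0.067, -0.699, -0.067]
contact_force: [15.6, -3.9, -11.2]
opening: 0.001
```

Request:
carry_out(targets="0 0 0 1 0; 0 0 0 1 0; 0 0 0 0 0; 0 0 0 0 0")

```text
clock: 28.33
tool_pos: [0.638, -0.132, 0.2217]
eef_rot: [0.711, -0.067, -0.697, -0.067]
contact_force: [19.0, -4.1, -14.5]
opening: 0.003
```

Run:
```python
from h import *
st();wsnap("w27")
u=np.array([.98196,-.1891]);w=np.array([.1891,.98196])
for n in("w20","w21","w22","w24","w26","w27"):
    C=wcloud(np.load(f"pics/{n}.npy"),np.load(f"pics/{n}pose.npy"));h=cv2.cvtColor(cv2.imread(f"pics/{n}.png"),cv2.COLOR_BGR2HSV);m=(h[...,0]<20)&(h[...,1]>90)
    A=C[...,:2]@u;B=C[...,:2]@w;Z=C[...,2];q=m&(abs(B+.0095)<.004)&(Z>.045)&(Z<.055)&(A>.65)
    pose=np.load(f"pics/{n}pose.npy");M=R.from_quat(pose[3:]).as_matrix();g=pose[:3]+M[:,0]*.155
    print(n,"rear",np.percentile(A[q],[99.5]).round(4),q.sum(),"fingertip a",(g[:2]@u).round(4))
```

```text
28.33 [ 0.638  -0.132   0.2217] yaw -100.91 down [ 0.0188 -0.0023 -0.9998] F [ 19.02  -4.09 -14.54] M [-0.87 -3.8   0.04] op 0.003
w20 rear [0.7135] 872 fingertip a 0.583
w21 rear [0.7145] 297 fingertip a 0.7043
w22 rear [0.713] 543 fingertip a 0.6887
w24 rear [0.679] 448 fingertip a 0.5601
w26 rear [0.6794] 337 fingertip a 0.6618
w27 rear [0.6792] 524 fingertip a 0.6544
```

View pics/w27.png

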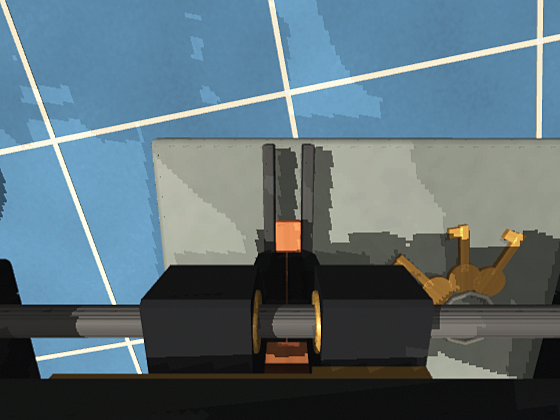

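Request:
carry_out(targets="0 0 0 -6 0; 0 0 0 -8 0; 0 0 0 -4 0; 0 -10 0 0 0; 0 -20 0 0 0; 0 -12 0 0 0; 0.4 0 0 0 0; 0.4 0 0 0 0; 0.4 0 0 0 0; 0.4 0 0 0 0")

```text
clock: 29.22
tool_pos: [0.6492, -0.134, 0.2619]
eef_rot: [-0.703, 0.067, 0.705, 0.067]
contact_force: [-0.6, 0.4, -0.4]
opening: 0.283
```

Run:
```python
from h import *
st();x=.641*np.array([.98196,-.1891])-.0093*np.array([.1891,.98196]);print(x);rows([(x[0],x[1],.264,-100.9),(x[0],x[1],.222,-100.9)],.4,12)
```

```text
29.22 [ 0.6492 -0.134   0.2619] yaw -100.89 down [-1.9e-03  2.0e-04 -1.0e+00] F [-0.6   0.42 -0.42] M [ 0.07  0.02 -0.03] op 0.283
[ 0.62767773 -0.13034533]
6
0.4 -1.0 0.2 10.9 0.0000; 0.4 -1.0 0.2 10.9 0.0000; 0.4 10.5 0.0 0.0 -0.0000; 0.4 10.5 0.0 0.0 -0.0000; 0.4 10.5 0.0 0.0 -0.0000; 0.4 10.5 0.0 0.0 -0.0000
```

Request:
carry_out(targets="0.4 0 0 7 0; 0.4 0 0 10 0; 0.4 0 0 5 0; 0.4 0 0 0 0; 0.4 8 0 0 0; 0.4 12 0 0 0; 0.4 12 0 0 0; 0.4 6 0 0 0; 0.4 0 0 0 0; 0 0 0 0 0; 0 0 0 0 0; 0 0 0 0 0; 0 0 0 0 0; 0 0 0 0 0; 0 0 0 0 0", force=20)

```text
clock: 30.47
tool_pos: [0.6284, -0.1306, 0.2252]
eef_rot: [0.704, -0.068, -0.703, -0.067]
contact_force: [0.3, -2.3, 1.7]
opening: 0.123
```

Run:
```python
from h import *
st()
```

```text
30.47 [ 0.6284 -0.1306  0.2252] yaw -100.92 down [ 0.001 -0.001 -1.   ] F [ 0.26 -2.28  1.65] M [-0.31 -0.02  0.02] op 0.123
```

Request:
carry_out(targets="0 0 0 1 0; 0 0 0 1 0; 0 0 0 1 0; 0 0 0 0 0; 0 0 0 0 0")

```text
clock: 30.88
tool_pos: [0.6273, -0.1304, 0.2253]
eef_rot: [0.706, -0.068, -0.701, -0.067]
contact_force: [6.4, -4.5, -4.0]
opening: 0.124
```

Request:
carry_out(targets="0 0 0 -6 0; 0 0 0 -6 0; 0 0 0 -6 0; 0 0 0 -6 0; 0 0 0 -6 0; 0 0 0 -4 0; 0 0 0 -2 0; 0 0 0 0 0")

```text
clock: 31.55
tool_pos: [0.6602, -0.1366, 0.2251]
eef_rot: [-0.703, 0.068, 0.705, 0.067]
contact_force: [-2.0, -2.0, 4.5]
opening: 0.125
```

Request:
carry_out(targets="0 0 0 -2 0; 0 0 0 -2 0; 0 0 0 -2 0; 0 0 0 0 0; 0 0 0 0 0")

```text
clock: 31.97
tool_pos: [0.6658, -0.1378, 0.2252]
eef_rot: [-0.703, 0.068, 0.705, 0.067]
contact_force: [-2.7, -1.4, 4.8]
opening: 0.125
```

Request:
carry_out(targets="0 0 0 -1 0; 0 0 0 -1 0; 0 0 0 -1 0; 0 0 0 -1 0; 0 0 0 0 0; 0 0 0 0 0")

```text
clock: 32.47
tool_pos: [0.6688, -0.1383, 0.2251]
eef_rot: [-0.702, 0.068, 0.706, 0.067]
contact_force: [-5.1, -2.0, 7.7]
opening: 0.125
```

Request:
carry_out(targets="0 0 0 4 0; 0 0 0 5 0; 0 0 0 5 0; 0 0 0 5 0; 0 0 0 5 0; 0 0 0 5 0; 0 0 0 5 0; 0 0 0 4 0; 0 0 0 2 0; 0 0 0 0 0")

```text
clock: 33.3
tool_pos: [0.6306, -0.1309, 0.2251]
eef_rot: [-0.704, 0.068, 0.704, 0.067]
contact_force: [-0.0, -5.0, 5.2]
opening: 0.129
```

Request:
carry_out(targets="0 0 0 1 0; 0 0 0 1 0; 0 0 0 1 0; 0 0 0 1 0; 0 0 0 1 0; 0 0 0 0 0")

```text
clock: 33.8
tool_pos: [0.6277, -0.1304, 0.2252]
eef_rot: [0.706, -0.068, -0.702, -0.067]
contact_force: [5.2, -5.9, 1.0]
opening: 0.129
```

Request:
carry_out(targets="0 0 0 1 0; 0 0 0 1 0; 0 0 0 1 0; 0 0 0 1 0; 0 0 0 0 0; 0 0 0 0 0")

```text
clock: 34.3
tool_pos: [0.6263, -0.1302, 0.2254]
eef_rot: [0.708, -0.068, -0.699, -0.067]
contact_force: [11.8, -7.3, -5.3]
opening: 0.13
```

Request:
carry_out(targets="0 0 0 -2 0; 0.2 0 0 -2 0; 0.4 0 0 0 0; 0.4 0 0 0 0; 0.4 0 0 0 0; 0.4 0 0 0 0; 0.4 -6 0 0 0; 0.4 -20 0 0 0; 0.4 -30 0 0 0; 0.4 -25 0 10 0; 0.4 -5 0 25 0; 0.4 0 0 30 0; 0.4 0 0 12 0; 0.4 0 0 0 0; 0.4 0 0 0 0; 0.4 0 0 0 0")

```text
clock: 35.63
tool_pos: [0.5517, -0.115, 0.3111]
eef_rot: [0.705, -0.067, -0.703, -0.067]
contact_force: [0.1, -0.4, 0.6]
opening: 0.398
```

Run:
```python
from h import *
st();p,d,C=wsnap("w30")
hsv=cv2.cvtColor(p,cv2.COLOR_BGR2HSV);m=(hsv[...,0]<20)&(hsv[...,1]>90);Z=C[...,2]
u=np.array([.98196,-.1891]);w=np.array([.1891,.98196]);A=C[...,:2]@u;B=C[...,:2]@w
q=m&(abs(B+.0095)<.004)&(Z>.0465)&(Z<.0535)&(A>.593);print("bar",np.percentile(A[q],[.5,99.5]).round(4))
q=m&(Z<.046)&(Z>.03)&(A>.5)&(A<.64)
for lo,hi in((.53,.56),(.595,.625)):
    k=q&(A>lo)&(A<hi);print("board z",np.percentile(Z[k],[10,50,90]).round(4))
```

```text
35.63 [ 0.5517 -0.115   0.3111] yaw -100.9 down [ 2.1e-03 -2.0e-04 -1.0e+00] F [ 0.05 -0.37  0.58] M [0.06 0.01 0.05] op 0.398
bar [0.6057 0.6788]
board z [0.0391 0.04   0.0408]
board z [0.0391 0.04   0.0408]
```

View pics/w30.png

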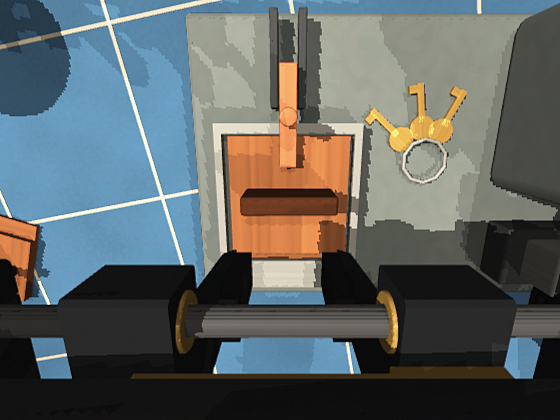

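```bash
python3 -c "
from plant import r
print(r.finish_job())"
```

```text
the job is handed in; nothing more can be done
None
```

The board is seated and flat behind the curb, and the bolt is shot over its free edge to its stop. I handed the job in at about 35.7 s with the gripper clear of everything.

- **Tilt:** I gripped the larger wood-coloured board by the ends of its rib. It would not swing under its own weight even at the lightest grip. I tilted it to about 15° by resting its free edge on top of the groove block and lowering the gripper.
- **Seating:** I slid the tongue under the lip and felt the back of the groove at 5 to 8 N. I then lowered the board in small steps while keeping it against the back. Forces I read while it was tilted stayed below about 8 N.
- **Bolt:** I pushed it to its stop, where it had moved only 35 mm from where it started. Pushing at up to 19 N gave no more travel. To check, I gripped the knob, drew the bolt back and reshot it. The full travel came out at about 40 to 42 mm including give in the arm, so it had most likely started about 5 mm shot. It came back to the same stop, within 0.5 mm.

**Last checks:**
- The board's top reads 40.0 mm above the shelf at both ends, which matches flat on the seat floor.
- The bolt's tip is about 25 mm past the inner edge of the curb.
- The keys and the other things look unmoved in the pictures. I compared them only by eye, because the arm hid part of the machine in the top view.

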